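# Cure a batch of cast game pieces on the hand wheel

### The arm

A 6-joint arm with a two-finger parallel gripper is mounted at the origin on the work surface. World frame = base frame: x ahead of the robot, y to its left, z up, the work surface at z = 0. Lengths are in mm, angles in rad, forces in N, time in s.
With the tool pointing down it reaches from about 350 to 875 mm from the base axis. Payload 4.2 kg.
Tool frame: the origin (TCP) lies at the very end of the fingers, on their centre line; the grasp point (between the pads) lies 19 mm behind it; z points along the fingers, y is the line along which they close (so a half turn about z gives the same grasp; the last joint's range is limited). The gripper opens to 85 mm and grips with 20 to 120 N. Pads are 22 mm wide; open, the fingers measure 114 mm over their backs; the gripper's body (76 mm by 85 mm) begins 54 mm behind the grasp point. The pads swing forward as they close: fully open they stand 13 mm farther back than shut.
Start: joints at [-0.886, 0.385, 0.008, 0, -1.194, -0.259], TCP at [258.168, -569.165, 231.312] pointing down, gripper open.
Joint ranges: [-3.14, 3.14], [-1.21, 2.06], [-1.07, 1.41], [-3.16, 2.05], [-2.99, -0.16], [-3.1, 3.1]. Speed limits (rad/s): [2.79, 2.79, 3.14, 3.14, 3.14, 3.14].

### API

Orientations are given as a unit quaternion [x, y, z, w].
In Python, from bench import arm gives the robot as it stands. The module is installed in compiled form; this text tells all that it offers.
- The arm moves only by the tool drive_tool, never from a script. Its argument "targets" is a list of rows, each a list of 5 numbers: the closure, from -1 (fully open) to 1 (shut), then the shift along the tool's x, y, z in mm, then the turn about the tool's z in degrees. In form: [[grip, tx, ty, tz, roll], ...]. A call has 1 to 12 rows; each row is the pose to reach, as a shift and turn from the pose commanded when the call began, along the tool's axes at that moment; what a row does not reach only later rows make up. A row lasts 1/10 s, in which the tool goes at most 50 mm and 8.59 degrees, less where a joint would pass 70% of its speed; a pose out of reach is approached as far as the arm can. A call with a gripper value outside its range is refused whole. The fingers move at their own pace and stop on an object; the grip force is fixed at half the most. Time passes only in rows, so rows that repeat a pose let the fingers close. It gives the time, the measured TCP pose, the force, the opening and the grip force at its end, in the units of the state.
- arm.read_state(): the state, without advancing time (a new reading comes with each control period).
- arm.get_image(name): name is "scene" or "top" or "wrist"; returns the picture (400x640x3 uint8, blue, green, red); there is no depth.
- arm.camera_params(name): a dict with "fov_y" (degrees; the focal length in pixels is half the picture's height over the tangent of half this angle, whatever the lens; pixels are square), "cx", "cy" (the principal point, pixels), "rvec" (rotation vector, rad) and "tvec" (3), from world to camera coordinates, as OpenCV has them; the wrist camera has in their place "tool_from_camera" (4x4, takes a point from camera to tool coordinates, whose origin is the TCP and whose axes are the flange's). Camera axes: x right, y down, z forward; pixel columns grow to the right and rows downward; lengths in mm; the calibration is good to about 2 mm. A picture is of the moment at which its call begins: read the wrist's pose just before it. camera_params takes no time and is no camera call.
- arm.job_done(): hands the job in; it is judged then, once.
The state is a dict: "clock": time; "joints": joint angles; "joint_vel": joint speeds; "joint_efforts": joint torques, N m; "position": TCP position; "ee_rot": TCP orientation; "contact_force": force on the tool from outside, world axes, zero at the start; "wrist_torque": the same for the moment, N m; "gripper_width": finger opening in mm; "grasp_force": force on a finger pad.
Only numpy, scipy, OpenCV 4.12 (cv2) and the standard library are available. Lean on these libraries where they do the work, as an engineer would, in place of code of your own. Each camera call takes 0.05 s, during which the arm holds its last target. There are 200 camera calls.

### The job

Take every grey cast piece out of the compartmented bin and load each into its own pocket of the white curing wheel; once all are loaded, turn the wheel anticlockwise (seen from above) by its knob, a good full turn round to its end stop, with the pieces riding in their pockets, and leave it there. Then unload: dice blanks go in the square birch tray and hexagonal tokens in the long zinc tray, each resting on the tray's floor and not stacked; leave the other things on the table where they are.

Things in the scene. Friction and masses are not known exactly. Their poses are not given: they have to be found in the camera images.
- blank0: cast dice blank: plain grey cube, 24 mm a side, no pips; origin at its centre, axes along its faces' normals; about 18 g; starts in a compartment of the sorting bin or is absent in this run (None)
- blank1: cast dice blank: plain grey cube, 24 mm a side, no pips; origin at its centre, axes along its faces' normals; about 18 g; starts in a compartment of the sorting bin or is absent in this run (None)
- blank2: cast dice blank: plain grey cube, 24 mm a side, no pips; origin at its centre, axes along its faces' normals; about 18 g; starts in a compartment of the sorting bin or is absent in this run (None)
- hex0: hexagonal game token: plain grey hexagonal prism, 30 mm across flats, 20 mm thick; origin at its centre, z along the thickness, x normal to one pair of flats (the others at 60 and 120 degrees); about 18 g; starts in a compartment of the sorting bin or is absent in this run (None)
- hex1: hexagonal game token: plain grey hexagonal prism, 30 mm across flats, 20 mm thick; origin at its centre, z along the thickness, x normal to one pair of flats (the others at 60 and 120 degrees); about 18 g; starts in a compartment of the sorting bin or is absent in this run (None)
- hex2: hexagonal game token: plain grey hexagonal prism, 30 mm across flats, 20 mm thick; origin at its centre, z along the thickness, x normal to one pair of flats (the others at 60 and 120 degrees); about 18 g; starts in a compartment of the sorting bin or is absent in this run (None)
- bin: wooden sorting bin, fixed, 202 (x) x 170 (y) mm, 3 x 2 compartments of 62 x 79 mm, compartment centres at x = -66, 0, 66 mm and y = -41.5, 41.5 mm; floor 4 mm thick, walls 4 mm thick with tops 13 mm above its origin (underside centre)
- wheel (a joint): angle of the curing wheel about its vertical axis (rad), growing anticlockwise seen from above; end stops at 0 and 7.0 (a little over one full turn), starts between 0 and 0.6; turns with slight friction (about 1 N at the knob) and stays where it is left
- hub (a point): centre of the curing wheel's top face, 30 mm above the table; the wheel is a white disc of 105 mm radius and turns with this frame; its place on the table is fixed in a run
- knob_top (a point): top centre of the crank knob on the wheel, 85 mm from the hub: upright black cylinder, 22 mm diameter, its top 45 mm above the disc, grippable over the upper 40 mm; it spins freely on its own pin, so a gripper holding it can go round without turning
- pocket0 (a point): floor centre (level with the disc's top) of pocket 0 on the wheel, a square of 42 mm inside, framed by a rim 4 mm high and 3 mm wide, 75 mm from the hub, 72 degrees anticlockwise from the knob; x axis of this frame as the wheel's
- pocket1 (a point): floor centre (level with the disc's top) of pocket 1 on the wheel, a square of 42 mm inside, framed by a rim 4 mm high and 3 mm wide, 75 mm from the hub, 144 degrees anticlockwise from the knob; x axis of this frame as the wheel's
- pocket2 (a point): floor centre (level with the disc's top) of pocket 2 on the wheel, a square of 42 mm inside, framed by a rim 4 mm high and 3 mm wide, 75 mm from the hub, 216 degrees anticlockwise from the knob; x axis of this frame as the wheel's
- pocket3 (a point): floor centre (level with the disc's top) of pocket 3 on the wheel, a square of 42 mm inside, framed by a rim 4 mm high and 3 mm wide, 75 mm from the hub, 288 degrees anticlockwise from the knob; x axis of this frame as the wheel's
- square_tray: birch square tray for finished dice blanks, fixed, inside 110 x 110 mm, floor 4 mm thick, walls 4 mm thick with tops 13 mm above its origin (underside centre)
- long_tray: zinc long tray for finished hexagonal tokens, fixed, inside 70 (x) x 130 (y) mm, floor 4 mm thick, walls 4 mm thick with tops 13 mm above its origin (underside centre)
- lamp: curing lamp bar beyond the wheel, fixed, 60 x 260 mm, 60 mm high; origin at underside centre
- metal_die: bystander, to be left alone: rust-orange metal die, 16 mm cube with pips; origin at centre
- jasper_die: bystander, to be left alone: green jasper die, 16 mm cube with pips; origin at centre
- pencil: bystander, to be left alone: pencil with silver ferrule, 190 mm long, 7 mm thick; origin at its middle, x along it
- paint_pot: bystander, to be left alone: small paint jar, 32 mm diameter, 45 mm high; origin at underside centre
- tuck_box: bystander, to be left alone: card box, 65 x 90 x 22 mm; origin at underside centre
Mind the look-alikes: they are no part of the job. There is more than one size of the part that bears wheel; the job needs the largest.

How it is judged:
By the outcome, as a careful person would: the job done as asked, in the order asked, and still so for the second after the job is handed in, with the robot touching nothing.
Of blank0, blank1, blank2, hex0, hex1, hex2 only 3 to 4 are there at a start; the rules pass over those that are not, and their reading is None.
At some moment in a run one of blank0, blank1, blank2, hex0, hex1, hex2 may be knocked a few centimetres aside while the robot is not near it.
Once in a run the grip may slacken for a moment while it holds something.
It also fails if it takes over 210 s, if anything falls off the work surface, if the arm or the gripper's body presses on something with over 40 N, if the wrist force passes 120 N, or if a joint passes its speed limit or range.

## Working session

There is one attempt and no reset: what is moved stays moved. The work goes in short steps, Python scripts to look and compute and a tool call to move; the robot and the scene stay as the last step left them, time stands still between calls to the robot, and variables do not carry over. Pictures are saved under pics/ and viewed, at most 14 in all, crops included, and the job is handed in when it is done.

Besides the shell and the picture viewer there is one more tool, called after "Request:" by a JSON object that holds its "name" and its "arguments". drive_tool: Moves the arm, as the interface text tells. Its arguments: {"type":"object","properties":{"targets":{"type":"array","items":{"type":"array","items":{"type":"number"}}}},"required":["targets"]}

```bash
mkdir -p pics; ls; cat > h.py <<'E'
import numpy as np, cv2
from scipy.spatial.transform import Rotation as R
from bench import arm
def cam(name):
    p=arm.camera_params(name); f=200/np.tan(np.radians(p['fov_y'])/2)
    if 'rvec' in p:
        Rm=cv2.Rodrigues(np.array(p['rvec'],float))[0]; t=np.array(p['tvec'],float).ravel()
        Rw=Rm.T; o=-Rm.T@t
    else:
        s=arm.read_state(); T=np.array(p['tool_from_camera']); Rt=R.from_quat(s['ee_rot']).as_matrix()
        Rw=Rt@T[:3,:3]; o=Rt@T[:3,3]+np.array(s['position'])
    return f,p['cx'],p['cy'],Rw,o
def ray(c,u,v,z):
    f,cx,cy,Rw,o=c; d=Rw@np.array([(u-cx)/f,(v-cy)/f,1.]); return o+d*(z-o[2])/d[2]
def proj(c,P):
    f,cx,cy,Rw,o=c; q=Rw.T@(np.array(P,float)-o); return np.array([cx+f*q[0]/q[2],cy+f*q[1]/q[2]])
def st():
    s=arm.read_state(); return s
E
python3 - <<'E'
from h import *
for n in ('top','scene'):
    cv2.imwrite(f'pics/{n}0.png',arm.get_image(n)); print(n,arm.camera_params(n),cam(n)[4])
s=st();print(s); print(arm.camera_params('wrist')); print(R.from_quat(s['ee_rot']).as_matrix())
E
```

```text
pics
top {'fov_y': 53.14250235877673, 'cx': 316.9798822268047, 'cy': 197.15824745583086, 'rvec': array([ 2.15034951, -2.16768122,  0.11038662]), 'tvec': array([  10.67892127,  503.74018923, 1202.52379341])} [ 366.09476908   -5.01826156 1251.35172051]
scene {'fov_y': 44.36229652087768, 'cx': 320.5020442341943, 'cy': 200.391693237363, 'rvec': array([ 2.23408516,  1.07858291, -0.36730535]), 'tvec': array([-319.97385629, -259.88695428, 1595.57056385])} [1140.24935343 -533.6677811  1063.39081872]
{'clock': 0.1, 'joints': array([-8.86404781e-01,  3.85513544e-01,  6.76294424e-03, -4.02018520e-04,
       -1.19401820e+00, -2.58606737e-01]), 'joint_vel': array([-0.00129122, -0.00355674,  0.00405913,  0.00234909, -0.00149791,
        0.00056159]), 'joint_efforts': array([-4.03412787e-04, -3.93319094e+01,  1.88929850e+01,  4.19804201e+00,
       -2.57424879e-03,  2.58399403e-06]), 'position': array([ 257.94358805, -568.71784775,  230.31559724]), 'ee_rot': array([-2.11215311e-01,  9.77439044e-01,  9.63489997e-04, -2.81519335e-04]), 'contact_force': array([-0.65297351, -0.75678243, -0.29106959]), 'wrist_torque': array([0.0327662 , 0.01343351, 0.05817208]), 'grasp_force': 0.0, 'gripper_width': 85.32371637676985}
{'fov_y': 68.66488336769135, 'cx': 318.8993737226983, 'cy': 196.96509027912802, 'tool_from_camera': array([[ 5.92693107e-05, -9.54310925e-01, -2.98815420e-01,
         7.58429070e+01],
       [ 9.99999158e-01, -3.30886947e-04,  1.25508345e-03,
         9.15789121e-01],
       [-1.29661397e-03, -2.98815243e-01,  9.54310101e-01,
        -1.41790309e+02],
       [ 0.00000000e+00,  0.00000000e+00,  0.00000000e+00,
         1.00000000e+00]])}
[[-9.10776026e-01 -4.12899640e-01 -9.57343657e-04]
 [-4.12900725e-01  9.10774328e-01  1.76458310e-03]
 [ 1.43328300e-04  2.00242787e-03 -9.99997985e-01]]
```

View pics/top0.png

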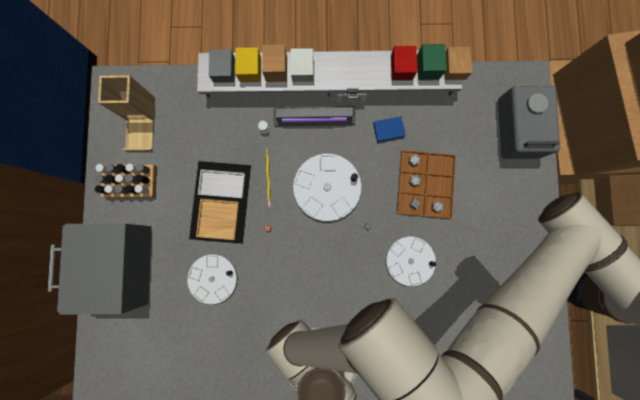

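View pics/scene0.png

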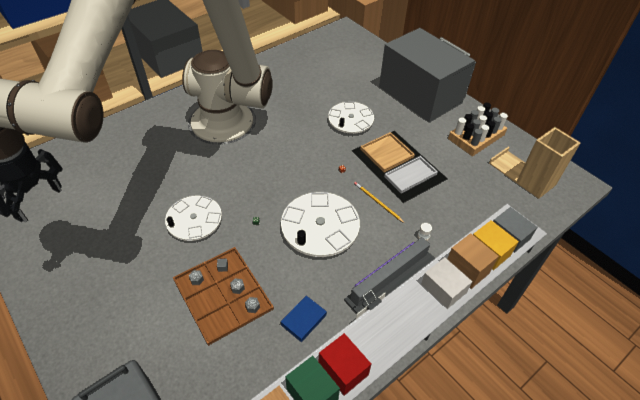

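The top view shows the big wheel at about (327,187), with its knob at (354,178). The bin is at (427,184) and holds four grey pieces at (415,160), (416,181), (416,204) and (438,207). The birch tray is at (217,220) and the zinc tray at (222,184). The scene view agrees.

```bash
python3 - <<'E'
from h import *
c=cam('top'); im=cv2.imread('pics/top0.png')
for n,u,v,z in [('hub',327,187,30),('knob',354,177.5,75),('p',415,160,20),('p',416,181,20),('p',416,204,20),('p',438,207,20),('bin',427,184.5,13),('birch',217,220,5),('zinc',222,184,5),('jasper',367,227,16),('metal',268,229,16),('pot',264,127,45),('pencil',267.5,178,5),('tuck',390,129,22)]:
    print(n,ray(c,u,v,z).round(0))
hsv=cv2.cvtColor(im,cv2.COLOR_BGR2HSV)
m=cv2.inRange(hsv,(0,0,190),(180,40,255)); m[:120]=0
for k in cv2.findContours(m,0,2)[0]:
    if cv2.contourArea(k)>300:
        (u,v),r=cv2.minEnclosingCircle(k);print('w',u,v,r,ray(c,u,v,30).round(1),r/c[0]*1221)
cv2.imwrite('pics/crop1.png',np.hstack([cv2.resize(im[140:235,180:265],None,fx=4,fy=4,interpolation=2),cv2.resize(im[140:235,280:380],None,fx=4,fy=4,interpolation=2)]))
E
```

```text
hub [535. -24.  30.]
knob [ 556. -104.   75.]
p [ 619. -300.   20.]
p [ 553. -301.   20.]
p [ 481. -299.   20.]
p [ 471. -366.   20.]
bin [ 542. -337.   13.]
birch [437. 320.   5.]
zinc [551. 306.   5.]
jasper [ 411. -147.   16.]
metal [408. 159.  16.]
pot [722. 169.  45.]
pencil [569. 163.   5.]
tuck [ 718. -225.   22.]
w 396.0 355.0 34.409400939941406 [  35.1 -222.    30. ] 105.06311253718108
w 211.1699676513672 278.5620422363281 24.23658561706543 [259.6 327.3  30. ] 74.00219279165125
w 410.8999938964844 260.8999938964844 24.224475860595703 [ 308.  -274.9   30. ] 73.96521775947916
w 222.78729248046875 183.58287048339844 20.655075073242188 [548.4 297.7  30. ] 63.06667415313808
w 326.931396484375 186.91998291015625 33.19737243652344 [535.1 -24.3  30. ] 101.36239460619667
```

View pics/crop1.png

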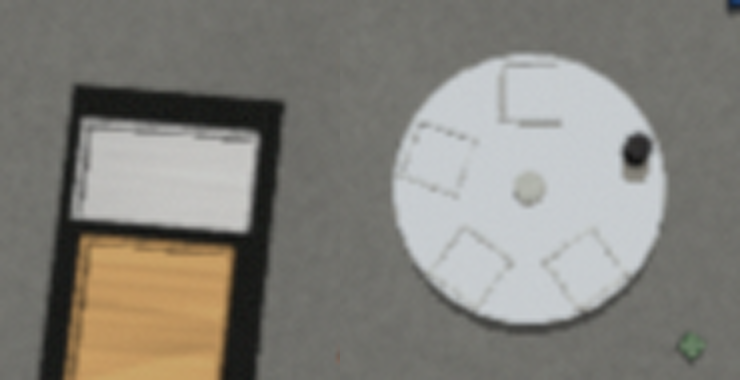

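The tray frame is tilted by about 5°. The wheel matches its spec: hub (535,-24), knob at about -75°, and pockets at about -3°, 69°, 141° and 213°. Next I move the wrist camera above the bin.

```bash
cat >> h.py <<'E'
def go(x,y,z,phi=None,s=None):
    "print tool shift (tx,ty,tz,roll) from the measured pose to a world target; phi=world deg of tool x"
    s=s or st(); Rt=R.from_quat(s['ee_rot']).as_matrix(); p=np.array(s['position'])
    cur=np.degrees(np.arctan2(Rt[1,0],Rt[0,0])); j=np.degrees(s['joints'])
    d=Rt.T@(np.array([x,y,z])-p); roll=0 if phi is None else (cur-phi+180)%360-180
    print('shift',d.round(1),'roll',round(roll,1),'cur phi',round(cur%360,1),'j1',j[0].round(),'j6',j[5].round(),'pos',p.round(1),'t',round(s['clock'],1),'w',round(s['gripper_width'],1))
E
python3 -c "
from h import *
go(540,-335,160,180)"
```

```text
shift [-353.4   96.3   70.5] roll 24.4 cur phi 204.4 j1 -51.0 j6 -15.0 pos [ 257.9 -568.7  230.3] t 0.1 w 85.3
```

Request:
{"name": "drive_tool", "arguments": {"targets": [[-1, -353, 96, 70, 24], [-1, -353, 96, 70, 24], [-1, -353, 96, 70, 24], [-1, -353, 96, 70, 24], [-1, -353, 96, 70, 24], [-1, -353, 96, 70, 24], [-1, -353, 96, 70, 24], [-1, -353, 96, 70, 24], [-1, -353, 96, 70, 24], [-1, -353, 96, 70, 24], [-1, -353, 96, 70, 24], [-1, -353, 96, 70, 24]]}}

```text
clock: 1.3
position: [539.1, -336.9, 161.7]
ee_rot: [-0.003, 1.0, -0.0, 0.0]
contact_force: [0.6, -0.2, 0.1]
gripper_width: 85.1
grasp_force: 0.0
```

```bash
python3 - <<'E'
from h import *
s=st(); im=arm.get_image('wrist'); cv2.imwrite('pics/w1.png',im); go(540,-335,160,180)
E
```

```text
shift [-0.8  1.9  1.7] roll 0.3 cur phi 180.3 j1 -17.0 j6 -72.0 pos [ 539.2 -336.9  161.7] t 1.4 w 85.5
```

View pics/w1.png

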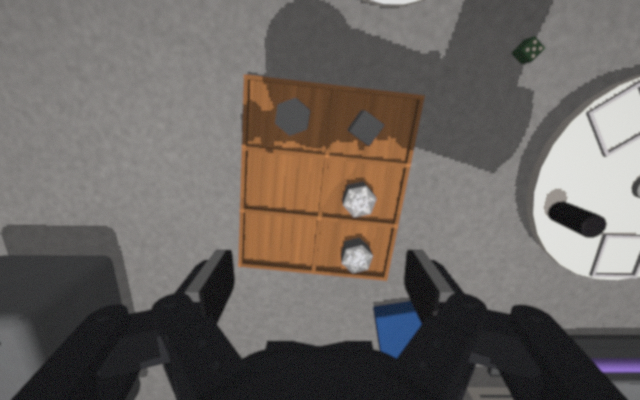

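The wrist view shows a hex at (293,117) and a cube at (365,128), both in shadow. Two more pieces at (359,199) and (357,257) are sunlit and need a closer look.

```bash
python3 - <<'E'
from h import *
im=cv2.imread('pics/w1.png'); cv2.imwrite('pics/w1c.png',cv2.resize(im[70:285,240:425],None,fx=2.7,fy=2.7,interpolation=2))
E
```

```text
(no output)
```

View pics/w1c.png

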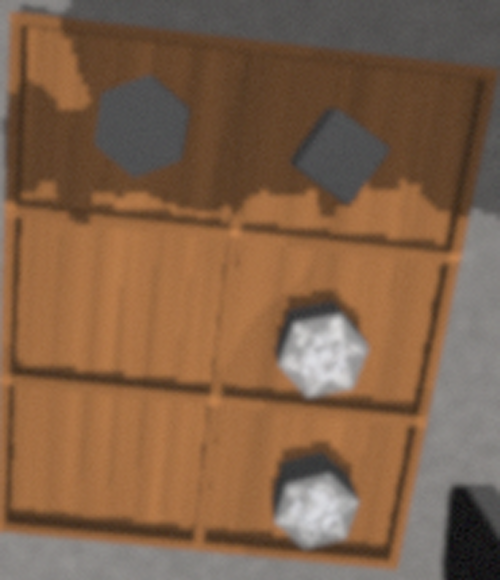

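```bash
python3 - <<'E'
from h import *
c=cam('wrist')
P={'hexS':(24,60,[(142,75),(188,99),(184,157),(138,176),(95,150),(100,97)]),
'cube':(28,90,[(340,109),(390,152),(345,204),(300,160)]),
'hexM':(24,60,[(298,312),(345,309),(369,350),(350,391),(316,398),(280,365)]),
'hexL':(24,60,[(296,478),(335,466),(358,500),(345,541),(308,550),(274,515)]),
'bin':(13,0,[(10,12),(495,70),(395,565),(3,530)])}
for n,(z,m,q) in P.items():
    w=np.array([ray(c,u/2.7+240,v/2.7+70,z)[:2] for u,v in q]); 
    ctr=w.mean(0); d=w-ctr; r=np.hypot(*d.T); a=np.arctan2(d[:,1],d[:,0])
    ori=np.degrees(np.angle(np.exp(1j*a*360/m).mean()))*m/360 if m else 0
    print(n,ctr.round(1),r.round(0),'corner angle',round(ori,1),'mod',m)
    if not m: print(w.round(0))
E
```

```text
hexS [ 473.  -360.4] [17. 18. 18. 17. 18. 17.] corner angle -3.5 mod 60
cube [ 482.6 -291.4] [16. 16. 16. 15.] corner angle 5.7 mod 90
hexM [ 554.8 -293.3] [20. 19. 16. 17. 18. 18.] corner angle -20.3 mod 60
hexL [ 619.1 -293. ] [17. 19. 16. 18. 19. 18.] corner angle -18.4 mod 60
bin [ 544.4 -330.9] [131. 130. 130. 129.] corner angle 0 mod 0
[[ 436. -405.]
 [ 454. -238.]
 [ 652. -258.]
 [ 636. -422.]]
```

The bin holds one cube and three hexes, all lying flat. I hover over the cube for a close check.

```bash
python3 -c "
from h import *
go(483,-292,110,230.7)"
```

```text
shift [56.  45.2 51.7] roll -50.4 cur phi 180.3 j1 -17.0 j6 -72.0 pos [ 539.2 -336.9  161.7] t 1.4 w 85.5
```

Request:
{"name": "drive_tool", "arguments": {"targets": [[-1, 56, 45, 52, -50], [-1, 56, 45, 52, -50], [-1, 56, 45, 52, -50], [-1, 56, 45, 52, -50], [-1, 56, 45, 52, -50], [-1, 56, 45, 52, -50], [-1, 56, 45, 52, -50], [-1, 56, 45, 52, -50]]}}

```text
clock: 2.15
position: [483.4, -291.8, 109.6]
ee_rot: [-0.424, 0.906, -0.0, 0.0]
contact_force: [0.7, -0.4, 0.6]
gripper_width: 85.7
grasp_force: 0.0
```

```bash
cat >> h.py <<'E'
def greys(im,smax=45,vmin=0,vmax=255,amin=300):
    hsv=cv2.cvtColor(im,cv2.COLOR_BGR2HSV); m=cv2.inRange(hsv,(0,0,vmin),(180,smax,vmax))
    m=cv2.morphologyEx(m,cv2.MORPH_OPEN,np.ones((3,3)))
    return [k for k in cv2.findContours(m,0,2)[0] if cv2.contourArea(k)>amin]
E
python3 - <<'E'
from h import *
c=cam('wrist'); im=arm.get_image('wrist'); cv2.imwrite('pics/w2.png',im)
go(483,-292,14,230.7); print(proj(c,(483,-292,28)))
for k in greys(im):
    p=cv2.approxPolyDP(cv2.convexHull(k),5,True)[:,0]
    if cv2.contourArea(k)<12000: print(cv2.contourArea(k),p.tolist(),[ray(c,*q,28)[:2].round(0).tolist() for q in p])
E
```

```text
shift [ 0.5  0.2 95.6] roll -0.5 cur phi 230.2 j1 -15.0 j6 -25.0 pos [ 483.4 -291.7  109.6] t 2.2 w 85.6
[318.0825042  202.89090879]
4191.0 [[477, 326], [521, 332], [541, 367], [517, 399], [444, 396]] [[447.0, -105.0], [419.0, -73.0], [424.0, -22.0], [462.0, 0.0], [517.0, -51.0]]
3184.0 [[96, 366], [120, 337], [159, 322], [200, 365], [197, 399], [121, 399]] [[757.0, -302.0], [711.0, -309.0], [670.0, -297.0], [678.0, -238.0], [713.0, -209.0], [773.0, -259.0]]
1050.5 [[227, 251], [204, 309], [179, 316], [169, 310], [193, 271], [216, 251]] [[570.0, -308.0], [628.0, -280.0], [651.0, -290.0], [653.0, -300.0], [606.0, -314.0], [577.0, -314.0]]
1172.5 [[259, 224], [272, 234], [267, 260], [249, 266], [234, 255], [236, 239]] [[532.0, -309.0], [530.0, -296.0], [550.0, -280.0], [566.0, -286.0], [568.0, -302.0], [556.0, -312.0]]
868.0 [[330, 182], [333, 213], [307, 215], [306, 184]] [[465.0, -299.0], [479.0, -278.0], [497.0, -290.0], [480.0, -310.0]]
1365.0 [[274, 104], [291, 115], [291, 137], [270, 149], [252, 137], [251, 115]] [[459.0, -371.0], [455.0, -357.0], [465.0, -345.0], [483.0, -349.0], [488.0, -364.0], [477.0, -376.0]]
```

View pics/w2.png

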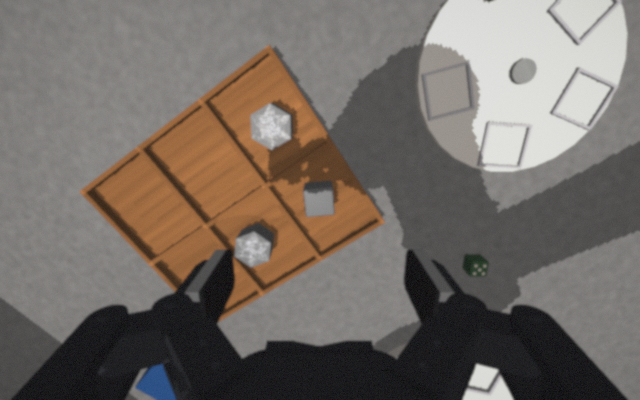

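Request:
{"name": "drive_tool", "arguments": {"targets": [[-0.1, 1, 1, 40, 0], [-0.1, 1, 1, 70, 0], [-0.1, 1, 1, 85, 0], [-0.1, 1, 1, 97, 0], [-0.1, 1, 1, 97, 0], [1, 1, 1, 97, 0], [1, 1, 1, 97, 0], [1, 1, 1, 97, 0], [1, 1, 1, 97, 0], [1, 1, 1, 97, 0]]}}

```text
clock: 3.2
position: [483.2, -291.7, 13.6]
ee_rot: [-0.426, 0.905, -0.001, 0.001]
contact_force: [-1.4, 0.8, 5.9]
gripper_width: 21.8
grasp_force: 62.3
```

```bash
python3 - <<'E'
from h import *
go(0,0,0)
# hub & wheel from pics/w2 with that pose
s=dict(st()); 
E
```

```text
shift [ 83.  558.4  12.2] roll 0 cur phi 230.4 j1 -15.0 j6 -25.0 pos [ 483.2 -291.7   13.6] t 3.2 w 21.8
```

Request:
{"name": "drive_tool", "arguments": {"targets": [[1, 0, 0, -50, 0], [1, 0, 0, -100, 0], [1, 0, 0, -100, 0]]}}

```text
clock: 3.5
position: [486.8, -293.2, 119.5]
ee_rot: [-0.427, 0.904, -0.006, 0.005]
contact_force: [0.3, -0.1, 0.1]
gripper_width: 22.2
grasp_force: 61.5
```

```bash
python3 -c "
from h import *
go(472,-65,130,213)"
```

```text
shift [-166.7  156.4  -12. ] roll 17.5 cur phi 230.5 j1 -15.0 j6 -25.0 pos [ 486.8 -293.2  119.5] t 3.5 w 22.2
```

Request:
{"name": "drive_tool", "arguments": {"targets": [[1, -40, 38, -8, 8], [1, -80, 75, -8, 17], [1, -120, 112, -8, 17], [1, -167, 156, -8, 17], [1, -167, 156, -8, 17], [1, -167, 156, -8, 17], [1, -167, 156, -8, 17]]}}

```text
clock: 4.2
position: [468.4, -62.6, 120.3]
ee_rot: [-0.288, 0.958, 0.0, 0.0]
contact_force: [-0.0, 0.2, 0.3]
gripper_width: 22.7
grasp_force: 36.9
```

```bash
python3 - <<'E'
from h import *
c=cam('wrist'); im=arm.get_image('wrist'); cv2.imwrite('pics/w3.png',im); np.save('w3.npy',np.array([c[0],c[1],c[2],*c[3].ravel(),*c[4]]))
go(472,-65,40,213)
for n,P in [('hub',(535,-24,30))]+[('p%d'%i,(535+75*np.cos(a),-24+75*np.sin(a),30)) for i,a in enumerate(np.radians([-3,69,141,213]))]: print(n,proj(c,P).round(0))
E
```

```text
shift [-2.1 -3.4 80.2] roll 0.4 cur phi 213.4 j1 12.0 j6 -69.0 pos [468.4 -63.3 120.2] t 4.2 w 22.8
hub [313. 280.]
p0 [267. 334.]
p1 [358. 335.]
p2 [393. 258.]
p3 [313. 202.]
```

View pics/w3.png

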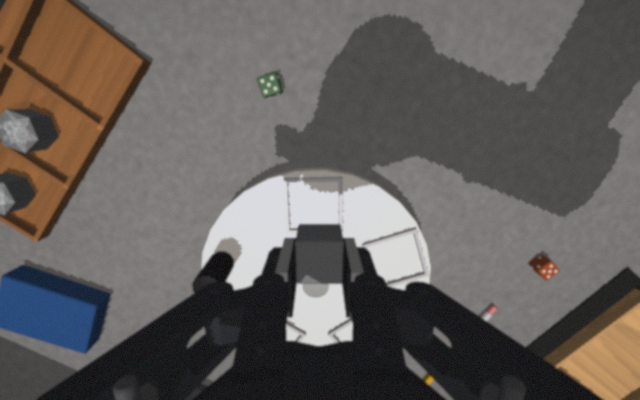

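```bash
python3 - <<'E'
from h import *
a=np.load('w3.npy'); c=(a[0],a[1],a[2],a[3:12].reshape(3,3),a[12:])
q=[(288,178),(341,178),(343,229),(290,230)]
w=np.array([ray(c,*p,33) for p in q]);print(w.round(0),w.mean(0))
q=[(362,244),(416,229),(424,271)]
print([ray(c,*p,33).round(0) for p in q])
m=w.mean(0); go(m[0],m[1],41,213)
E
```

```text
[[465. -93.  33.]
 [441. -58.  33.]
 [477. -31.  33.]
 [503. -68.  33.]] [471.51421383 -62.49987384  33.        ]
[array([480.,  -9.,  33.]), array([443.,  21.,  33.]), array([471.,  53.,  33.])]
shift [-3.  -1.  79.2] roll 0.4 cur phi 213.4 j1 12.0 j6 -69.0 pos [468.4 -63.3 120.2] t 4.2 w 22.8
```

Request:
{"name": "drive_tool", "arguments": {"targets": [[1, -3, -2, 40, 0], [1, -3, -2, 65, 0], [1, -3, -2, 79, 0], [1, -3, -2, 79, 0], [1, -3, -2, 79, 0], [0.1, -3, -2, 79, 0], [-0.1, -3, -2, 79, 0], [-0.1, -3, -2, 79, 0], [-0.1, -3, -2, 20, 0], [-0.1, -3, -2, -20, 0], [-0.1, -3, -2, -20, 0]]}}

```text
clock: 5.35
position: [476.8, -62.9, 146.9]
ee_rot: [-0.288, 0.958, -0.002, 0.007]
contact_force: [0.8, 0.8, -0.5]
gripper_width: 47.0
grasp_force: 0.0
```

```bash
python3 -c "
from h import *
go(555,-293,110,159.7)"
```

```text
shift [  62.2 -234.7   37.8] roll 53.8 cur phi 213.5 j1 12.0 j6 -69.0 pos [476.8 -62.9 146.9] t 5.3 w 47.0
```

Request:
{"name": "drive_tool", "arguments": {"targets": [[-0.1, 12, -46, 0, 8], [-0.1, 24, -93, 10, 16], [-0.1, 37, -140, 20, 25], [-0.1, 50, -188, 30, 33], [-0.1, 62, -235, 38, 42], [-0.1, 62, -235, 38, 50], [-0.1, 62, -235, 38, 54], [-0.1, 62, -235, 38, 54], [-0.1, 62, -235, 38, 54]]}}

```text
clock: 6.25
position: [549.6, -293.5, 102.1]
ee_rot: [0.178, 0.984, 0.0, -0.0]
contact_force: [-0.0, -0.3, -0.0]
gripper_width: 47.0
grasp_force: 0.0
```

```bash
python3 - <<'E'
from h import *
c=cam('wrist'); im=arm.get_image('wrist'); t=arm.get_image('top'); 
cv2.imwrite('pics/w4.png',np.vstack([cv2.resize(im[60:310,120:520],None,fx=1.6,fy=1.6),cv2.resize(t[150:225,280:460],(640,267)) ])[:600])
go(555,-293,11,159.7); print(proj(c,(555,-293,24)))
E
```

```text
shift [-4.8  2.1 91.5] roll -0.2 cur phi 159.5 j1 -13.0 j6 -97.0 pos [ 549.7 -293.3  102.5] t 6.3 w 46.7
[320.38520075 212.40002415]
```

View pics/w4.png

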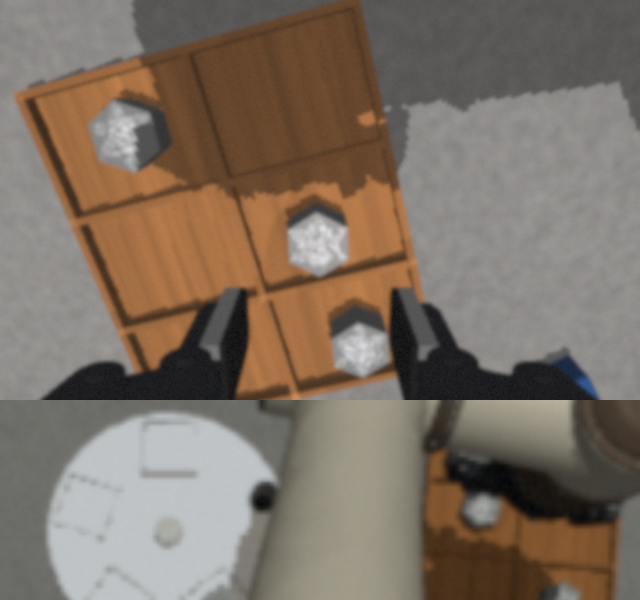

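The hexM top sits where predicted and its flats face the fingers, so I grasp it.

Request:
{"name": "drive_tool", "arguments": {"targets": [[-0.1, -4, 1, 40, 0], [-0.1, -4, 1, 70, 0], [-0.1, -4, 1, 85, 0], [-0.1, -4, 1, 92, 0], [-0.1, -4, 1, 92, 0], [1, -4, 1, 92, 0], [1, -4, 1, 92, 0], [1, -4, 1, 92, 0], [1, -4, 1, 92, 0], [1, -4, 1, 92, 0], [1, -4, 1, 40, 0], [1, -4, 1, -15, 0]]}}

```text
clock: 7.55
position: [552.4, -293.8, 109.6]
ee_rot: [0.179, 0.984, 0.0, -0.003]
contact_force: [1.4, 0.1, 1.2]
gripper_width: 28.4
grasp_force: 60.1
```

```bash
python3 -c "
from h import *
go(535+75*np.cos(np.radians(141)),-24+75*np.sin(np.radians(141)),120,141)
go(535+75*np.cos(np.radians(141)),-24+75*np.sin(np.radians(141)),120,231)"
```

```text
shift [182.5 270.1  -9.6] roll 18.4 cur phi 159.4 j1 -13.0 j6 -97.0 pos [ 552.4 -293.8  109.6] t 7.5 w 28.4
shift [182.5 270.1  -9.6] roll -71.6 cur phi 159.4 j1 -13.0 j6 -97.0 pos [ 552.4 -293.8  109.6] t 7.5 w 28.4
```

Request:
{"name": "drive_tool", "arguments": {"targets": [[1, 25, 37, -10, 6], [1, 50, 74, -10, 12], [1, 75, 111, -10, 18], [1, 101, 149, -10, 18], [1, 127, 188, -10, 18], [1, 153, 227, -10, 18], [1, 170, 252, -10, 18], [1, 183, 270, -10, 18], [1, 183, 270, -10, 18], [1, 183, 270, -10, 18], [1, 183, 270, -10, 18]]}}

```text
clock: 8.65
position: [477.6, 22.3, 120.3]
ee_rot: [0.331, 0.944, -0.0, -0.0]
contact_force: [0.5, -0.2, -0.4]
gripper_width: 28.2
grasp_force: 60.2
```

```bash
python3 -c "
from h import *
c=cam('wrist');im=arm.get_image('wrist'); cv2.imwrite('pics/w5.png',im)
go(476,22.5,37.5,141);print(proj(c,(476,22.5,30)),proj(c,(472,-63.5,54)))"
```

```text
shift [ 1.5 -0.7 82.7] roll 0.3 cur phi 141.3 j1 22.0 j6 -151.0 pos [477.7  22.1 120.2] t 8.7 w 28.6
[316.73925231 200.6356101 ] [230.27615415 269.57761483]
```

View pics/w5.png

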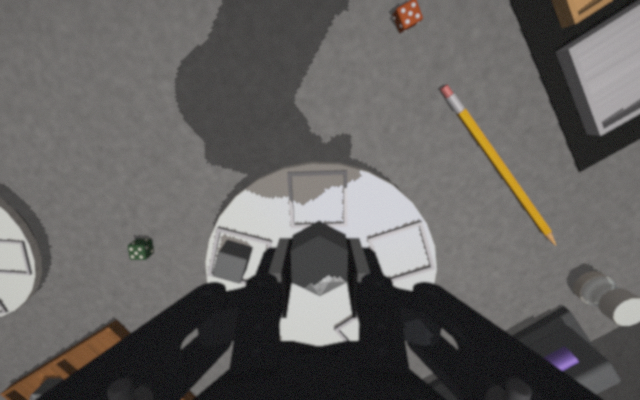

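The cube sits in pocket 3 at (230,268), and pocket 2 is at (318,198), as predicted. I lower hexM into pocket 2.

Request:
{"name": "drive_tool", "arguments": {"targets": [[1, 1, 0, 40, 0], [1, 1, 0, 65, 0], [1, 1, 0, 83, 0], [1, 1, 0, 83, 0], [1, 1, 0, 83, 0], [0, 1, 0, 83, 0], [-0.15, 1, 0, 83, 0], [-0.15, 1, 0, 83, 0], [-0.15, 1, 0, 83, 0], [-0.15, 1, 0, 30, 0], [-0.15, 1, 0, -10, 0], [-0.15, 1, 0, -10, 0]]}}

```text
clock: 9.9
position: [480.9, 24.8, 136.1]
ee_rot: [0.33, 0.944, 0.004, 0.005]
contact_force: [0.3, 0.6, 0.1]
gripper_width: 49.1
grasp_force: 0.0
```

```bash
python3 -c "
from h import *
go(619,-293,115,161.6)"
```

```text
shift [-305.8 -162.9   21.8] roll -20.1 cur phi 141.5 j1 22.0 j6 -151.0 pos [480.9  24.8 136.1] t 9.9 w 49.1
```

Request:
{"name": "drive_tool", "arguments": {"targets": [[-0.15, -43, -23, 0, -7], [-0.15, -86, -46, 0, -14], [-0.15, -129, -69, 0, -20], [-0.15, -172, -92, 0, -20], [-0.15, -215, -115, 5, -20], [-0.15, -258, -137, 10, -20], [-0.15, -301, -160, 17, -20], [-0.15, -306, -163, 17, -20], [-0.15, -306, -163, 17, -20], [-0.15, -306, -163, 17, -20]]}}

```text
clock: 10.9
position: [613.7, -293.8, 113.1]
ee_rot: [0.161, 0.987, 0.0, -0.0]
contact_force: [-0.5, -0.1, -0.9]
gripper_width: 49.2
grasp_force: 0.0
```

```bash
python3 - <<'E'
from h import *
c=cam('wrist'); im=arm.get_image('wrist'); cv2.imwrite('pics/w6.png',im)
go(619,-293,10,161.6); print(proj(c,(619,-293,24)))
for k in greys(im,amin=600):
    x,y,w,h=cv2.boundingRect(k)
    if w<90 and h<90: print(x,y,w,h,cv2.contourArea(k),ray(c,x+w/2,y+h/2+4,24).round(0), cv2.approxPolyDP(cv2.convexHull(k),4,True)[:,0].tolist())
E
```

```text
shift [ -4.8   2.  103.6] roll -0.1 cur phi 161.5 j1 -12.0 j6 -97.0 pos [ 613.9 -293.4  113.6] t 10.9 w 49.0
[320.34292463 207.74301111]
301 185 36 43 1114.0 [ 621. -295.   24.] [[317, 185], [333, 192], [336, 217], [323, 227], [303, 219], [303, 195]]
144 29 55 51 1906.5 [ 477. -358.   24.] [[158, 29], [193, 45], [198, 67], [187, 78], [150, 68], [144, 44]]
```

Request:
{"name": "drive_tool", "arguments": {"targets": [[-0.15, -5, 2, 45, 0], [-0.15, -5, 2, 80, 0], [-0.15, -5, 2, 95, 0], [-0.15, -5, 2, 103, 0], [-0.15, -5, 2, 103, 0], [1, -5, 2, 103, 0], [1, -5, 2, 103, 0], [1, -5, 2, 103, 0], [1, -5, 2, 103, 0], [1, -5, 2, 103, 0], [1, -5, 2, 50, 0], [1, -5, 2, -5, 0]]}}

```text
clock: 12.15
position: [618.3, -294.2, 109.9]
ee_rot: [0.162, 0.987, 0.0, -0.002]
contact_force: [0.9, 0.2, 1.1]
gripper_width: 28.3
grasp_force: 59.4
```

```bash
python3 -c "
from h import *
a=np.radians(69)
go(535+75*np.cos(a),-23.5+75*np.sin(a),120,159)
go(535+75*np.cos(a),-23.5+75*np.sin(a),120,249)"
```

```text
shift [162.3 304.9  -9.5] roll 2.4 cur phi 161.4 j1 -12.0 j6 -97.0 pos [ 618.3 -294.2  109.9] t 12.2 w 28.3
shift [162.3 304.9  -9.5] roll -87.6 cur phi 161.4 j1 -12.0 j6 -97.0 pos [ 618.3 -294.2  109.9] t 12.2 w 28.3
```

Request:
{"name": "drive_tool", "arguments": {"targets": [[1, 22, 43, -10, 2], [1, 45, 85, -10, 2], [1, 68, 128, -10, 2], [1, 91, 171, -10, 2], [1, 114, 214, -10, 2], [1, 137, 257, -10, 2], [1, 155, 290, -10, 2], [1, 162, 305, -10, 2], [1, 162, 305, -10, 2], [1, 162, 305, -10, 2], [1, 162, 305, -10, 2]]}}

```text
clock: 13.25
position: [563.5, 45.1, 120.3]
ee_rot: [0.18, 0.984, -0.0, -0.0]
contact_force: [0.3, -0.6, -0.4]
gripper_width: 28.3
grasp_force: 59.4
```

```bash
python3 -c "
from h import *
c=cam('wrist');im=arm.get_image('wrist'); cv2.imwrite('pics/w7.png',im)
go(562,46.5,38,159);print(proj(c,(562,46.5,33)))"
```

```text
shift [ 1.9  0.9 82.2] roll 0.3 cur phi 159.3 j1 21.0 j6 -132.0 pos [563.5  45.  120.2] t 13.3 w 28.5
[318.341751  200.7906878]
```

View pics/w7.png

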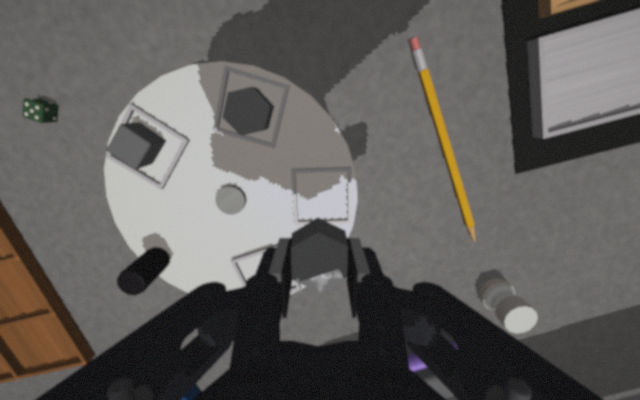

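```bash
python3 -c "
from h import *
c=cam('wrist')
q=[(293,169),(349,168),(351,221),(295,222)]
w=np.array([ray(c,*p,34) for p in q]);print(w.round(1),w.mean(0)); m=w.mean(0)
print('p2',np.mean([ray(c,*p,34) for p in [(228,67),(291,84),(276,145),(213,129)]],0))
print('p3',np.mean([ray(c,*p,34) for p in [(135,102),(188,139),(163,187),(108,150)]],0))
print('knob',ray(c,130,279,75),ray(c,149,240,30))
go(m[0],m[1],38,159)"
```

```text
[[529.8  37.1  34. ]
 [544.7  78.8  34. ]
 [588.   65.7  34. ]
 [572.2  21.6  34. ]] [558.6657717   50.80368653  34.        ]
p2 [475.6808727   26.26853164  34.        ]
p3 [473.15231487 -60.15822366  34.        ]
knob [556.62447147 -99.07638243  75.        ] [ 544.24942701 -104.30301932   30.        ]
shift [ 6.5  3.7 82.2] roll 0.3 cur phi 159.3 j1 21.0 j6 -132.0 pos [563.5  45.  120.2] t 13.3 w 28.5
```

Request:
{"name": "drive_tool", "arguments": {"targets": [[1, 6, 3, 40, 0], [1, 6, 3, 65, 0], [1, 6, 3, 83, 0], [1, 6, 3, 83, 0], [1, 6, 3, 83, 0], [0, 6, 3, 83, 0], [-0.15, 6, 3, 83, 0], [-0.15, 6, 3, 83, 0], [-0.15, 6, 3, 83, 0], [-0.15, 6, 3, 30, 0], [-0.15, 6, 3, -10, 0], [-0.15, 6, 3, -10, 0]]}}

```text
clock: 14.5
position: [563.0, 52.4, 137.0]
ee_rot: [0.178, 0.984, 0.003, 0.006]
contact_force: [0.7, 0.8, -0.0]
gripper_width: 49.1
grasp_force: 0.0
```

```bash
python3 -c "
from h import *
go(473,-360,115,176.5)"
```

```text
shift [ -59.9 -418.    19.5] roll -17.0 cur phi 159.5 j1 22.0 j6 -132.0 pos [563.   52.4 137. ] t 14.5 w 49.1
```

Request:
{"name": "drive_tool", "arguments": {"targets": [[-0.15, -7, -48, 0, -8], [-0.15, -14, -95, 0, -17], [-0.15, -21, -143, 0, -17], [-0.15, -28, -190, 0, -17], [-0.15, -35, -238, 0, -17], [-0.15, -42, -286, 5, -17], [-0.15, -49, -334, 10, -17], [-0.15, -56, -382, 15, -17], [-0.15, -60, -418, 16, -17], [-0.15, -60, -418, 16, -17], [-0.15, -60, -418, 16, -17], [-0.15, -60, -418, 16, -17]]}}

```text
clock: 15.7
position: [467.9, -360.4, 114.2]
ee_rot: [0.031, 1.0, 0.0, -0.0]
contact_force: [-0.3, 1.0, 0.4]
gripper_width: 49.1
grasp_force: 0.0
```

```bash
python3 - <<'E'
from h import *
c=cam('wrist'); im=arm.get_image('wrist'); cv2.imwrite('pics/w8.png',im)
go(473,-360,10,176.5); print(proj(c,(473,-360,24)))
for k in greys(im,amin=600):
    x,y,w,h=cv2.boundingRect(k)
    if w<90 and h<90: print(x,y,w,h,cv2.contourArea(k),ray(c,x+w/2,y+h/2+4,24).round(0), cv2.approxPolyDP(cv2.convexHull(k),4,True)[:,0].tolist())
E
```

```text
shift [ -4.8   0.4 104.4] roll -0.0 cur phi 176.5 j1 -22.0 j6 -72.0 pos [ 468.2 -360.1  114.4] t 15.8 w 48.8
[318.11791839 207.1189421 ]
284 352 59 48 874.0 [ 661. -377.   24.] [[333, 352], [342, 365], [334, 399], [284, 397], [284, 390]]
300 183 36 42 1105.5 [ 474. -360.   24.] [[320, 183], [333, 193], [332, 218], [314, 224], [300, 215], [303, 189]]
```

Request:
{"name": "drive_tool", "arguments": {"targets": [[-0.15, -5, 0, 45, 0], [-0.15, -5, 0, 80, 0], [-0.15, -5, 0, 95, 0], [-0.15, -5, 0, 104, 0], [-0.15, -5, 0, 104, 0], [1, -5, 0, 104, 0], [1, -5, 0, 104, 0], [1, -5, 0, 104, 0], [1, -5, 0, 104, 0], [1, -5, 0, 104, 0], [1, -5, 0, 50, 0], [1, -5, 0, -5, 0]]}}

```text
clock: 16.95
position: [471.5, -361.0, 109.9]
ee_rot: [0.032, 0.999, 0.001, -0.002]
contact_force: [1.9, -0.1, 0.3]
gripper_width: 28.6
grasp_force: 59.4
```

```bash
python3 -c "
from h import *
a=np.radians(-1)
go(535+75*np.cos(a),-21.5+75*np.sin(a),120,179)"
```

```text
shift [-116.8  346.3  -10.1] roll -2.6 cur phi 176.4 j1 -22.0 j6 -72.0 pos [ 471.5 -361.   109.9] t 16.9 w 28.6
```

Request:
{"name": "drive_tool", "arguments": {"targets": [[1, -15, 44, -10, -3], [1, -30, 88, -10, -3], [1, -45, 132, -10, -3], [1, -60, 176, -10, -3], [1, -75, 220, -10, -3], [1, -90, 264, -10, -3], [1, -105, 308, -10, -3], [1, -117, 346, -10, -3], [1, -117, 346, -10, -3], [1, -117, 346, -10, -3], [1, -117, 346, -10, -3]]}}

```text
clock: 18.05
position: [610.7, -24.3, 120.1]
ee_rot: [0.006, 1.0, -0.0, -0.0]
contact_force: [-0.0, -0.3, -0.4]
gripper_width: 29.0
grasp_force: 59.4
```

```bash
python3 -c "
from h import *
c=cam('wrist');im=arm.get_image('wrist'); cv2.imwrite('pics/w9.png',im)
go(610,-22.5,38,179);print(proj(c,(610,-22.5,33)))"
```

```text
shift [ 0.7  2.1 82.3] roll 0.3 cur phi 179.3 j1 13.0 j6 -104.0 pos [610.7 -24.6 120.3] t 18.1 w 29.1
[319.52038213 201.76840878]
```

View pics/w9.png

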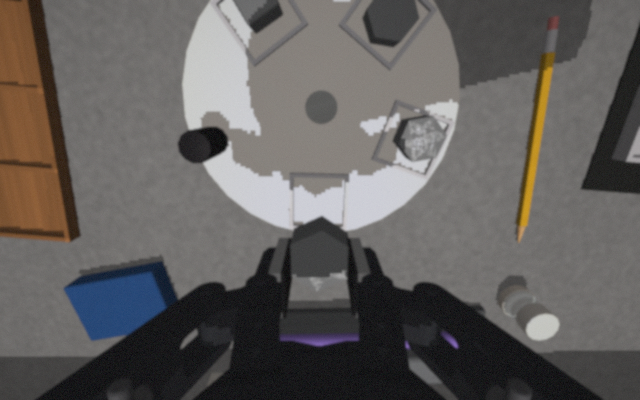

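Pocket 0 is at (319,200), as predicted, and hexL sits in pocket 1. I lower hexS into pocket 0.

Request:
{"name": "drive_tool", "arguments": {"targets": [[1, 1, 2, 40, 0], [1, 1, 2, 65, 0], [1, 1, 2, 83, 0], [1, 1, 2, 83, 0], [1, 1, 2, 83, 0], [0, 1, 2, 83, 0], [-0.15, 1, 2, 83, 0], [-0.15, 1, 2, 83, 0], [-0.15, 1, 2, 83, 0], [-0.15, 1, 2, 30, 0], [-0.15, 1, 2, -20, 0], [-0.15, 1, 2, -20, 0]]}}

```text
clock: 19.3
position: [615.0, -21.0, 148.2]
ee_rot: [0.004, 1.0, 0.001, 0.008]
contact_force: [1.4, 1.2, 0.3]
gripper_width: 49.3
grasp_force: 0.0
```

```bash
python3 -c "
from h import *
a=np.load('w3.npy')
go(556,-101,150,190)"
```

```text
shift [ 58.3 -80.5  -2.7] roll -10.5 cur phi 179.5 j1 13.0 j6 -104.0 pos [615.  -21.  148.2] t 19.3 w 49.3
```

Request:
{"name": "drive_tool", "arguments": {"targets": [[-0.15, 25, -40, 0, 0], [-0.15, 54, -80, 0, 0], [-0.15, 54, -80, 0, 0], [-0.15, 54, -80, 0, 0], [-0.15, 54, -80, 0, 0]]}}

```text
clock: 19.8
position: [556.2, -100.6, 140.6]
ee_rot: [0.005, 1.0, 0.0, 0.001]
contact_force: [1.0, -0.3, -0.2]
gripper_width: 48.9
grasp_force: 0.0
```

```bash
python3 -c "
from h import *
c=cam('wrist');im=arm.get_image('wrist'); cv2.imwrite('pics/w10.png',im)
go(556,-101,45,179);print(proj(c,(556,-101,75)),proj(c,(535,-22,30)))"
```

```text
shift [ 0.4 -0.8 95.4] roll 0.4 cur phi 179.4 j1 6.0 j6 -97.0 pos [ 556.3 -100.2  140.4] t 19.9 w 49.0
[316.61322698 211.12570403] [406.59192993 170.04442397]
```

View pics/w10.png

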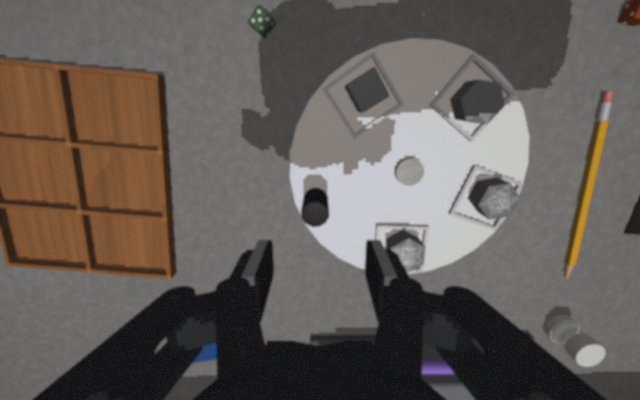

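All four pieces are in their pockets. The knob top is at (315,208) and the hub at (409,170), so I grip the knob.

Request:
{"name": "drive_tool", "arguments": {"targets": [[-0.15, 1, -1, 45, 0], [-0.15, 1, -1, 75, 0], [-0.15, 1, -1, 95, 0], [-0.15, 1, -1, 95, 0], [1, 1, -1, 95, 0], [1, 1, -1, 95, 0], [1, 1, -1, 95, 0], [1, 1, -1, 95, 0], [1, 1, -1, 95, 0], [1, 1, -1, 95, 0]]}}

```text
clock: 20.85
position: [556.5, -102.5, 47.0]
ee_rot: [0.005, 1.0, -0.0, 0.003]
contact_force: [2.9, -5.0, -3.8]
gripper_width: 20.2
grasp_force: 58.7
```

```bash
cat >> h.py <<'E'
def arc(hx,hy,da,n,r=85):
    s=st(); Rt=R.from_quat(s['ee_rot']).as_matrix(); p=np.array(s['position'])
    a0=np.arctan2(p[1]-hy,p[0]-hx); print('ang',np.degrees(a0).round(1),'r',np.hypot(p[1]-hy,p[0]-hx).round(1),s['contact_force'].round(1),s['gripper_width'].round(1))
    for i in range(1,n+1):
        a=a0+np.radians(da*i); d=Rt.T@np.array([hx+r*np.cos(a)-p[0],hy+r*np.sin(a)-p[1],0]); print([1,*d[:2].round(0).astype(int).tolist(),0,0],end=', ')
E
python3 -c "
from h import *
arc(535,-21,6,10)"
```

```text
Traceback (most recent call last):
  File "h.py", line 31, in arc
    a0=np.arctan2(p[1]-hy,p[0]-hx); print('ang',np.degrees(a0).round(1),'r',np.hypot(p[1]-hy,p[0]-hx).round(1),s['contact_force'].round(1),s['gripper_width'].round(1))
                                                                                                                                           ^^^^^^^^^^^^^^^^^^^^^^^^
AttributeError: 'float' object has no attribute 'round'
```

```bash
sed -i "s/s\['gripper_width'\].round(1))/s['gripper_width'])/" h.py
python3 -c "
from h import *
arc(535,-21,7,8)"
```

```text
ang -75.2 r 84.3 [ 2.9 -5.  -3.8] 20.23288305814766
[1, -10, 3, 0, 0], [1, -19, 7, 0, 0], [1, -28, 13, 0, 0], [1, -36, 20, 0, 0], [1, -43, 27, 0, 0], [1, -49, 35, 0, 0], [1, -54, 45, 0, 0], [1, -58, 54, 0, 0],
```

Request:
{"name": "drive_tool", "arguments": {"targets": [[1, -10, 3, 0, 0], [1, -19, 7, 0, 0], [1, -28, 13, 0, 0], [1, -36, 20, 0, 0], [1, -43, 27, 0, 0], [1, -49, 35, 0, 0], [1, -54, 45, 0, 0], [1, -58, 54, 0, 0], [1, -58, 54, 0, 0], [1, -58, 54, 0, 0]]}}

```text
clock: 21.85
position: [611.3, -47.0, 46.9]
ee_rot: [0.005, 1.0, 0.0, -0.002]
contact_force: [-9.6, 3.9, 9.7]
gripper_width: 20.5
grasp_force: 60.4
```

```bash
python3 -c "
from h import *
arc(535,-21,10,11)"
```

```text
ang -18.8 r 80.6 [-9.6  3.9  9.7] 20.53634646985069
[1, -8, 13, 0, 0], [1, -8, 28, 0, 0], [1, -7, 43, 0, 0], [1, -2, 57, 0, 0], [1, 4, 70, 0, 0], [1, 13, 82, 0, 0], [1, 24, 92, 0, 0], [1, 36, 100, 0, 0], [1, 50, 106, 0, 0], [1, 64, 109, 0, 0], [1, 79, 110, 0, 0],
```

```bash
sed -i 's/def arc(hx,hy,da,n,r=85):/def arc(hx,hy,da,n,r=85,pc=None):/; s/^    a0=np/    m=p; p=np.array([*(pc or p[:2]),p[2]])\n    a0=np/' h.py; cat >> h.py <<'E'
# note: arc prints rows relative to commanded xy pc
E
sed -i "s/for i in range(1,n+1):/print('meas',m.round(1),'meas ang',np.degrees(np.arctan2(m[1]-hy,m[0]-hx)).round(1),'r',np.hypot(m[1]-hy,m[0]-hx).round(1),'last cmd',hx+r*np.cos(a0+np.radians(da*n)),hy+r*np.sin(a0+np.radians(da*n)))\n    for i in range(1,n+1):/" h.py
python3 -c "
from h import *
arc(531.5,-20.5,10,11,pc=(615,-49.1))"
```

```text
ang -18.9 r 88.3 [-9.6  3.9  9.7] 20.53634646985069
meas [611.3 -47.   46.9] meas ang -18.4 r 84.1 last cmd 529.8787480851453 64.4845370772153
[1, 0, 15, 0, 0], [1, -1, 30, 0, 0], [1, 1, 45, 0, 0], [1, 5, 59, 0, 0], [1, 11, 72, 0, 0], [1, 20, 84, 0, 0], [1, 31, 94, 0, 0], [1, 43, 103, 0, 0], [1, 57, 108, 0, 0], [1, 71, 112, 0, 0], [1, 86, 113, 0, 0],
```

Request:
{"name": "drive_tool", "arguments": {"targets": [[1, 1, 15, 0, 0], [1, 0, 30, 0, 0], [1, 1, 45, 0, 0], [1, 5, 59, 0, 0], [1, 11, 72, 0, 0], [1, 20, 84, 0, 0], [1, 31, 94, 0, 0], [1, 43, 103, 0, 0], [1, 57, 108, 0, 0], [1, 71, 112, 0, 0], [1, 86, 113, 0, 0], [1, 86, 113, 0, 0]]}}

```text
clock: 23.05
position: [526.3, 63.4, 46.8]
ee_rot: [0.005, 1.0, -0.002, -0.001]
contact_force: [-0.3, -13.4, 8.1]
gripper_width: 20.3
grasp_force: 60.6
```

```bash
python3 -c "
from h import *
arc(531.5,-20.5,10,12,pc=(529.9,64.5))"
```

```text
ang 91.1 r 85.0 [ -0.3 -13.4   8.1] 20.255972200411414
meas [526.3  63.4  46.8] meas ang 93.5 r 84.1 last cmd 458.70073684496947 -64.37786781607115
[1, 15, -2, 0, 0], [1, 29, -6, 0, 0], [1, 42, -13, 0, 0], [1, 54, -21, 0, 0], [1, 64, -32, 0, 0], [1, 72, -45, 0, 0], [1, 78, -58, 0, 0], [1, 82, -73, 0, 0], [1, 83, -87, 0, 0], [1, 81, -102, 0, 0], [1, 77, -116, 0, 0], [1, 70, -130, 0, 0],
```

Request:
{"name": "drive_tool", "arguments": {"targets": [[1, 15, -4, 0, 0], [1, 29, -8, 0, 0], [1, 42, -15, 0, 0], [1, 54, -23, 0, 0], [1, 64, -34, 0, 0], [1, 72, -47, 0, 0], [1, 78, -60, 0, 0], [1, 82, -75, 0, 0], [1, 83, -89, 0, 0], [1, 81, -104, 0, 0], [1, 77, -118, 0, 0], [1, 70, -132, 0, 0]]}}

```text
clock: 24.25
position: [457.1, -65.8, 46.8]
ee_rot: [0.005, 1.0, -0.0, 0.0]
contact_force: [-3.2, 0.0, 11.0]
gripper_width: 20.2
grasp_force: 60.8
```

```bash
python3 -c "
from h import *
arc(531.5,-22,10,11,pc=(458.7,-66.4))"
```

```text
ang -148.6 r 85.3 [-3.2  0.  11. ] 20.194218000200372
meas [457.1 -65.8  46.8] meas ang -149.5 r 86.4 last cmd 597.9094307981469 -75.05457097240662
[1, -9, -12, 0, 0], [1, -20, -22, 0, 0], [1, -32, -30, 0, 0], [1, -46, -36, 0, 0], [1, -60, -39, 0, 0], [1, -75, -40, 0, 0], [1, -90, -38, 0, 0], [1, -104, -34, 0, 0], [1, -117, -27, 0, 0], [1, -129, -18, 0, 0], [1, -139, -7, 0, 0],
```

Request:
{"name": "drive_tool", "arguments": {"targets": [[1, -9, -12, 0, 0], [1, -20, -22, 0, 0], [1, -32, -30, 0, 0], [1, -46, -36, 0, 0], [1, -60, -39, 0, 0], [1, -75, -40, 0, 0], [1, -90, -38, 0, 0], [1, -97, -36, 0, 0], [1, -97, -36, 0, 0]]}}

```text
clock: 25.15
position: [557.3, -102.3, 46.9]
ee_rot: [0.004, 1.0, -0.0, 0.003]
contact_force: [1.7, -3.2, 5.3]
gripper_width: 20.3
grasp_force: 60.2
```

```bash
python3 -c "
from h import *
arc(531.5,-22,4,12,pc=(556.2,-103.3))"
```

```text
ang -73.1 r 85.0 [ 1.7 -3.2  5.3] 20.25145706761919
meas [ 557.3 -102.3   46.9] meas ang -72.2 r 84.3 last cmd 608.4730114800889 -58.05766913828596
[1, -6, 2, 0, 0], [1, -11, 4, 0, 0], [1, -16, 7, 0, 0], [1, -21, 10, 0, 0], [1, -26, 14, 0, 0], [1, -31, 17, 0, 0], [1, -35, 21, 0, 0], [1, -39, 26, 0, 0], [1, -43, 30, 0, 0], [1, -46, 35, 0, 0], [1, -49, 40, 0, 0], [1, -52, 46, 0, 0],
```

One full turn is done. I continue in short pieces to find the stop.

Request:
{"name": "drive_tool", "arguments": {"targets": [[1, -6, 2, 0, 0], [1, -11, 4, 0, 0], [1, -16, 7, 0, 0], [1, -21, 10, 0, 0], [1, -21, 10, 0, 0]]}}

```text
clock: 25.65
position: [577.6, -92.2, 46.9]
ee_rot: [0.004, 1.0, -0.0, 0.003]
contact_force: [2.0, -1.6, 4.9]
gripper_width: 20.4
grasp_force: 60.2
```

Request:
{"name": "drive_tool", "arguments": {"targets": [[1, -5, 4, 0, 0], [1, -10, 7, 0, 0], [1, -14, 11, 0, 0], [1, -14, 11, 0, 0]]}}

```text
clock: 26.05
position: [591.1, -80.8, 46.9]
ee_rot: [0.004, 1.0, 0.0, 0.002]
contact_force: [0.4, 0.8, 6.2]
gripper_width: 20.0
grasp_force: 60.2
```

Request:
{"name": "drive_tool", "arguments": {"targets": [[1, -4, 5, 0, 0], [1, -8, 9, 0, 0], [1, -8, 9, 0, 0]]}}

```text
clock: 26.35
position: [593.3, -78.1, 46.8]
ee_rot: [0.005, 1.0, -0.003, -0.005]
contact_force: [-8.3, -20.1, 14.7]
gripper_width: 20.4
grasp_force: 61.3
```

The end stop is reached at about -42°, after roughly 393° of travel. I ease off, release and rise.

Request:
{"name": "drive_tool", "arguments": {"targets": [[1, -4, 5, 0, 0], [1, -4, 5, 0, 0], [0, -4, 5, 0, 0], [-0.15, -4, 5, 0, 0], [-0.15, -4, 5, 0, 0], [-0.15, -4, 5, 0, 0], [-0.15, -4, 5, -50, 0], [-0.15, -4, 5, -95, 0], [-0.15, -4, 5, -95, 0], [-0.15, -4, 5, -95, 0]]}}

```text
clock: 27.35
position: [601.7, -67.1, 141.6]
ee_rot: [0.005, 1.0, 0.001, 0.002]
contact_force: [-0.2, 0.2, -0.6]
gripper_width: 48.9
grasp_force: 0.0
```

```bash
python3 -c "
from h import *
c=cam('wrist');im=arm.get_image('wrist'); cv2.imwrite('pics/w11.png',im)
h=np.array([532,-22]);th=-42.5
for i in range(4):
    a=np.radians(th+72*(i+1));P=(h[0]+75*np.cos(a),h[1]+75*np.sin(a)); print(i,np.round(P,0),np.degrees(a)%360,proj(c,(*P,50)).round())
go(532,-22,160,180)"
```

```text
0 [597.  15.] 29.500000000000004 [416. 194.]
1 [517.  51.] 101.5 [474.  92.]
2 [457. -14.] 173.5 [393.   1.]
3 [501. -90.] 245.5 [284.  70.]
shift [ 69.1  44.7 -19.9] roll -0.6 cur phi 179.4 j1 9.0 j6 -99.0 pos [600.6 -67.3 140. ] t 27.4 w 49.2
```

View pics/w11.png

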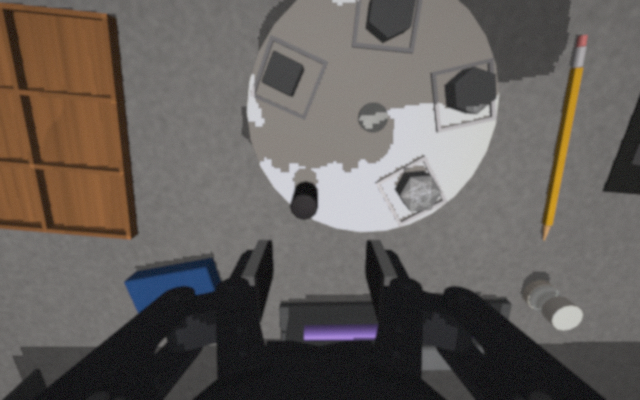

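All four pieces ride in their pockets, with the hexes at about (419,190), (474,90) and (388,18), the cube at (284,72) and the knob at (304,200). I'll take positions numerically from here.

```bash
python3 - <<'E'
from h import *
c=cam('wrist'); im=cv2.imread('pics/w11.png')
print('knob',ray(c,304,200,75).round(1), 'hubcap',ray(c,373,117,32).round(1))
g=cv2.cvtColor(im,cv2.COLOR_BGR2GRAY)
m=(g<105).astype(np.uint8)*255; m[:, :225]=0; m[240:]=0; m=cv2.morphologyEx(m,cv2.MORPH_OPEN,np.ones((5,5)))
for k in cv2.findContours(m,0,2)[0]:
    x,y,w,h=cv2.boundingRect(k)
    if 300<cv2.contourArea(k)<4000: print(x,y,w,h,cv2.minAreaRect(k)[2].__round__(0),cv2.approxPolyDP(cv2.convexHull(k),3,True)[:,0].tolist())
t=cam('top')
for n,q in [('zinc',[(82,118),(260,131),(248,232),(70,220)]),('birch',[(80,235),(234,247)])]:
    w=np.array([ray(t,u/4+180,v/4+140,13) for u,v in q])[:,:2]; print(n,w.round(0).tolist(),w.mean(0))
E
```

```text
knob [591.2 -77.   75. ] hubcap [533.9 -20.7  32. ]
290 181 28 39 90.0 [[308, 181], [316, 188], [316, 209], [310, 218], [298, 219], [291, 213], [290, 204], [296, 185]]
602 95 38 101 90.0 [[639, 95], [639, 195], [602, 192]]
262 52 42 44 27.0 [[272, 52], [303, 66], [293, 95], [262, 82]]
541 34 40 191 11.0 [[580, 34], [546, 220], [541, 224], [574, 35]]
365 0 54 42 90.0 [[418, 0], [414, 26], [380, 41], [365, 28], [369, 0]]
258 0 37 45 37.0 [[294, 0], [262, 44], [258, 44], [259, 28], [269, 9], [278, 0]]
zinc [[596.0, 373.0], [585.0, 233.0], [505.0, 241.0], [516.0, 380.0]] [550.38290299 306.74229781]
birch [[504.0, 372.0], [493.0, 252.0]] [498.45353771 311.99441781]
```

```bash
python3 -c "
from h import *
a=np.radians(30);print(532.5+75*np.cos(a),-21.5+75*np.sin(a))
go(597,16,115,210)"
```

```text
597.451905283833 15.999999999999993
shift [ 4.4 83.3 25.1] roll -30.6 cur phi 179.4 j1 9.0 j6 -99.0 pos [600.6 -67.3 140. ] t 27.4 w 49.2
```

Request:
{"name": "drive_tool", "arguments": {"targets": [[-0.15, 2, 40, 10, -8], [-0.15, 4, 80, 20, -16], [-0.15, 4, 83, 25, -24], [-0.15, 4, 83, 25, -31], [-0.15, 4, 83, 25, -31], [-0.15, 4, 83, 25, -31]]}}

```text
clock: 28.0
position: [597.2, 14.8, 114.1]
ee_rot: [-0.261, 0.965, 0.0, -0.001]
contact_force: [0.9, 0.1, 0.8]
gripper_width: 49.4
grasp_force: 0.0
```

```bash
cat >> h.py <<'E'
def near(x,y,z,fn,box=55):
    "numbers of the piece near world point: mask inside a window; lit top = bright speckle, else dark"
    c=cam('wrist'); im=arm.get_image('wrist'); cv2.imwrite(fn,im); u,v=proj(c,(x,y,z)); print('expect',u.round(),v.round())
    g=cv2.GaussianBlur(cv2.cvtColor(im,cv2.COLOR_BGR2GRAY),(5,5),0); u0,v0=int(u)-box,int(v)-box
    w=g[v0:v0+2*box,u0:u0+2*box]
    for r in range(0,2*box,5): print(v0+r,' '.join('%3d'%k for k in w[r,::5]))
    print('cols from',u0); return c,im
E
python3 - <<'E'
from h import *
go(597,16,39,210); near(597,16,50,'pics/w12.png')
E
```

```text
shift [-0.6  1.1 75.1] roll 0.3 cur phi 210.3 j1 17.0 j6 -77.0 pos [597.2  14.8 114.1] t 28.0 w 49.4
expect 319.0 212.0
157 133 132 133 133 133 133 132 132 132 133 132 133 133 134 133 133 133 133 133 133 133 133
162 134 133 133 133 133 133 133 133 133 133 133 133 133 133 133 133 133 134 133 132 132 132
167 133 133 132 133 133 132 134 133 133 133 133 132 133 133 133 133 133 133 133 133 132 133
172 141 134 132 133 133 133 133 132 133 133 133 133 133 133 133 133 133 132 133 133 133 133
177 189 135 133 133 149 130 128 127 128 128 128 128 128 128 128 127 127 130 133 133 133 133
182 208 178 158 181 200 118 112 113 116 126 126 111 110 112 111 111 110 119 132 133 133 132
187 208 208 208 209 202 146 127 133 177 204 158  85  69 111 131 133 124 121 138 140 132 133
192 209 209 208 208 208 205 173 173 204 121  59  57  58  50  63 107 140 169 206 206 181 178
197 208 209 208 209 208 207 182 209 147  59 106 140 111  70  59  55 155 200 208 209 208 208
202 208 209 208 209 209 207 186 209 131 132 145 158 146 150 118 108 136 198 208 208 208 208
207 209 208 208 208 209 207 189 208 169 172 173 156 163 162 
[... 357 characters left out ...]
43 146 130 137 187 183 202 208 208 208 205
232 123 128 175 198 207 206 158 140 139 141 140 141 154 143 138 138 161 204 208 199 164 128
237 116 112 115 120 127 144 169 192 201 201 201 202 201 203 197 185 165 149 135 124 120 117
242  72  39 100 118 118 117 118 119 123 120 125 126 123 125 118 119 123 121 122 121 118  40
247  67  21  91 116 119 116 115 118 115 115 120 119 116 115 118 117 116 120 122 123 116  26
252  47  18  86 114 116 120 116 117 117 115 120 120 118 120 118 118 116 118 120 121 115  22
257  26  17  84 117 116 115 114 117 118 119 120 119 120 119 115 116 119 119 123 124 116  24
262  21  17  73 118 121 120 116 118 119 119 116 116 121 119 118 117 119 122 122 120 111  20
cols from 263
```

Request:
{"name": "drive_tool", "arguments": {"targets": [[-0.15, -2, 3, 40, 0], [-0.15, -2, 3, 65, 0], [-0.15, -2, 3, 75, 0], [-0.15, -2, 3, 75, 0], [1, -2, 3, 75, 0], [1, -2, 3, 75, 0], [1, -2, 3, 75, 0], [1, -2, 3, 75, 0], [1, -2, 3, 75, 0], [1, -2, 3, 30, 0], [1, -2, 3, -15, 0], [1, -2, 3, -15, 0]]}}

```text
clock: 29.25
position: [602.2, 19.0, 137.5]
ee_rot: [-0.263, 0.965, -0.001, 0.007]
contact_force: [1.6, -0.1, -1.0]
gripper_width: 27.6
grasp_force: 60.4
```

```bash
python3 -c "
from h import *
go(550,300,120,264.5)"
```

```text
shift [-97.3 268.7  17.4] roll -54.0 cur phi 210.5 j1 17.0 j6 -77.0 pos [602.2  19.  137.5] t 29.2 w 27.6
```

Request:
{"name": "drive_tool", "arguments": {"targets": [[1, -18, 45, 0, -8], [1, -36, 89, 5, -16], [1, -54, 134, 10, -24], [1, -72, 178, 12, -32], [1, -90, 222, 12, -40], [1, -108, 267, 12, -48], [1, -124, 306, 12, -54], [1, -124, 306, 12, -54], [1, -124, 306, 12, -54], [1, -124, 306, 12, -54]]}}

```text
clock: 30.25
position: [549.8, 343.8, 117.8]
ee_rot: [-0.671, 0.741, 0.0, -0.001]
contact_force: [-0.1, -0.3, 0.2]
gripper_width: 27.7
grasp_force: 60.4
```

```bash
python3 - <<'E'
from h import *
go(554,347,14,264.5)
c=cam('wrist'); im=arm.get_image('wrist'); cv2.imwrite('pics/w13.png',im); print('w',st()['gripper_width'])
for n,P in [('ctr',(550,307,4))]: print(n,proj(c,P))
hsv=cv2.cvtColor(im,cv2.COLOR_BGR2HSV)
for name,lo,hi in [('dark',(0,0,0),(180,255,45)),('white',(0,0,130),(180,35,255)),('wood',(8,80,90),(25,255,255))]:
    m=cv2.morphologyEx(cv2.inRange(hsv,lo,hi),cv2.MORPH_OPEN,np.ones((3,3)))
    for k in cv2.findContours(m,0,2)[0]:
        if cv2.contourArea(k)>2500: 
            p=cv2.approxPolyDP(cv2.convexHull(k),8,True)[:,0]; print(name,cv2.contourArea(k),[(q.tolist(),ray(c,*q,13)[:2].round(0).tolist()) for q in p])
E
```

```text
shift [ -3.7  -4.  103.8] roll -0.2 cur phi 264.3 j1 46.0 j6 -52.0 pos [549.8 343.8 117.8] t 30.2 w 27.7
w 27.817590557329567
ctr [314.14674144 151.52501831]
dark 39293.0 [([39, 398], [886.0, 550.0]), ([198, 288], [677.0, 427.0]), ([290, 246], [581.0, 391.0]), ([368, 249], [509.0, 401.0]), ([602, 399], [256.0, 615.0])]
dark 14292.5 [([536, 51], [373.0, 246.0]), ([501, 240], [386.0, 404.0]), ([248, 241], [619.0, 382.0]), ([231, 53], [605.0, 224.0])]
white 3671.0 [([343, 276], [535.0, 428.0]), ([355, 338], [528.0, 503.0]), ([283, 338], [602.0, 495.0]), ([295, 276], [581.0, 423.0])]
white 5315.0 [([372, 245], [505.0, 397.0]), ([449, 244], [434.0, 404.0]), ([540, 326], [338.0, 506.0]), ([510, 332], [368.0, 511.0]), ([395, 285], [485.0, 443.0])]
white 3272.0 [([531, 107], [372.0, 287.0]), ([568, 131], [340.0, 310.0]), ([572, 203], [326.0, 374.0]), ([562, 209], [334.0, 379.0]), ([516, 180], [378.0, 348.0])]
white 6011.0 [([639, 75], [291.0, 271.0]), ([639, 189], [270.0, 367.0]), ([611, 225], [288.0, 399.0]), ([585, 201], [315.0, 373.0]), ([579, 166], [326.0, 340.0]), ([598, 115], [317.0, 299.0])]
white 12368.5 [([363, 70], [505.0, 246.0]), ([358, 232], [517.0, 383.0]), ([274, 234], [594.0, 377.0]), ([263, 71], [583.0, 239.0])]
white 40762.5 [([179, 46], [644.0, 216.0]), ([228, 81], [611.0, 244.0]), ([267, 247], [603.0, 390.0]), ([242, 285], [633.0, 428.0]), ([112, 341], [780.0, 481.0]), ([65, 320], [819.0, 451.0]), ([43, 266], [818.0, 388.0]), ([30, 142], [784.0, 274.0]), ([60, 45], [733.0, 206.0])]
wood 19933.0 [([532, 82], [374.0, 268.0]), ([505, 221], [384.0, 385.0]), ([374, 222], [502.0, 375.0]), ([381, 83], [492.0, 257.0])]
```

View pics/w13.png

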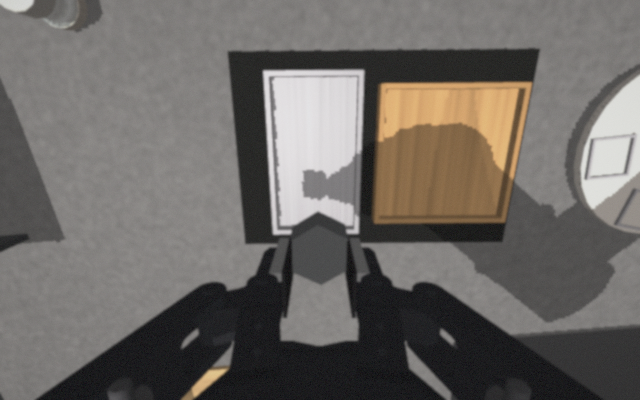

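The zinc tray centre is about (550,311), with corners at (263,70) to (358,232). The birch tray centre is (438,321), and the hex is still held at (320,250). I place it in the far slot.

Request:
{"name": "drive_tool", "arguments": {"targets": [[1, -6, -3, 45, 0], [1, -6, -3, 80, 0], [1, -6, -3, 97, 0], [1, -6, -3, 104, 0], [1, -6, -3, 104, 0], [1, -6, -3, 104, 0], [0.05, -6, -3, 104, 0], [0.05, -6, -3, 104, 0], [0.05, -6, -3, 104, 0], [0.05, -6, -3, 104, 0], [0.05, -6, -3, 50, 0], [0.05, -6, -3, -10, 0]]}}

```text
clock: 31.5
position: [552.8, 349.7, 113.1]
ee_rot: [-0.672, 0.741, -0.0, -0.003]
contact_force: [1.1, 0.9, 0.5]
gripper_width: 40.6
grasp_force: 0.0
```

```bash
python3 -c "
from h import *
a=np.radians(102);P=(532.5+75*np.cos(a),-21.5+75*np.sin(a));print(P)
go(*P,120,191)"
```

```text
(np.float64(516.906623188668), np.float64(51.86107005503543))
shift [299.9   6.7  -5.5] roll 73.4 cur phi 264.4 j1 46.0 j6 -52.0 pos [552.8 349.7 113.1] t 31.5 w 40.6
```

Request:
{"name": "drive_tool", "arguments": {"targets": [[-0.15, 40, 1, 4, 8], [-0.15, 80, 2, 8, 16], [-0.15, 120, 3, 9, 24], [-0.15, 160, 4, 9, 32], [-0.15, 200, 5, 9, 40], [-0.15, 240, 6, 9, 48], [-0.15, 280, 7, 9, 56], [-0.15, 300, 7, 9, 64], [-0.15, 300, 7, 9, 73], [-0.15, 300, 7, 9, 73], [-0.15, 300, 7, 9, 73]]}}

```text
clock: 32.6
position: [517.5, 52.9, 105.3]
ee_rot: [-0.101, 0.995, 0.0, 0.0]
contact_force: [-0.3, 0.4, 0.1]
gripper_width: 49.2
grasp_force: 0.0
```

```bash
python3 - <<'E'
from h import *
go(517,52,39,191); near(517,52,50,'pics/w14.png',50)
E
```

```text
shift [ 0.7 -0.8 66.3] roll 0.6 cur phi 191.6 j1 24.0 j6 -102.0 pos [517.5  52.9 105.3] t 32.6 w 49.2
expect 316.0 215.0
165 125 125 125 125 125 125 125 125 125 125 125 125 124 125 125 124 108  71  70  70
170 126 125 125 124 125 124 125 125 124 124 124 125 125 124 124 124 121  87  70  77
175 128 126 124 125 125 125 124 125 124 124 125 124 125 124 125 124 124  84  78 116
180 175 187 126 125 108 105 105 105 105 102 104 103 104 104 102 101 104 112 111 112
185 196 186 125 123 106 143 160 162 119 110  79  91 115 117 117 122 115 167 116 114
190 196 193 173 150 106 164 196 142  93  51  49  47  61 107 126 187 176 187 114 112
195 196 196 197 173 118 165 189  66  48  58  63  62  54  47  95 189 188 189 116 114
200 196 196 196 196 189 177 171  94 103  90  80  69  64  64  71 189 192 191 116 112
205 196 196 197 196 193 186 174 141 133 148 167 158 154 142 157 188 187 191 116 114
210 196 196 196 196 193 179 175 145 170 171 169 165 164 156 130 189 191 194 120 115
215 196 196 196 196 187 182 176 130 162 147 160 162 170 159 129 191 185 193 117 116
220 196 196 197 196 193 182 181 146 133 146 157 157 161 147 138 184 190 186 111 109
225 196 196 196 196 192 176 188 143 126 152 159 172 140 139 156 187 188 171 111 112
230 197 196 196 196 194 173 192 189 159 128 164 136 135 177 194 172 189 151 114 115
235 196 196 195 196 193 146 130 134 127 129 146 139 136 134 139 138 190 129 110 113
240 118 140 196 196 195 193 194 194 195 194 195 195 195 195 195 195 192 118 113 113
245  42  72 195 196 196 196 196 196 196 196 196 197 196 197 196 196 166 112 110 113
250  23  64 195 195 196 196 196 196 196 196 196 196 196 196 196 194 125 111 108 112
255  18  53 193 195 195 196 196 196 196 196 196 196 195 196 196 174 113 113 113 112
260  18  31 157 196 196 196 196 196 196 196 195 196 196 195 195 130 115 114 110 111
cols from 266
```

Request:
{"name": "drive_tool", "arguments": {"targets": [[-0.15, 0, 1, 40, 0], [-0.15, 0, 1, 60, 0], [-0.15, 0, 1, 66, 0], [-0.15, 0, 1, 66, 0], [1, 0, 1, 66, 0], [1, 0, 1, 66, 0], [1, 0, 1, 66, 0], [1, 0, 1, 66, 0], [1, 0, 1, 66, 0], [1, 0, 1, 30, 0], [1, 0, 1, -15, 0], [1, 0, 1, -15, 0]]}}

```text
clock: 33.85
position: [521.1, 54.8, 126.3]
ee_rot: [-0.1, 0.995, 0.001, 0.006]
contact_force: [0.8, 1.0, 0.1]
gripper_width: 28.1
grasp_force: 60.8
```

```bash
python3 -c "
from h import *
go(549.5,310,118,265.2)"
```

```text
shift [-78.5 244.4   9.5] roll -73.7 cur phi 191.5 j1 24.0 j6 -102.0 pos [521.1  54.8 126.3] t 33.9 w 28.1
```

Request:
{"name": "drive_tool", "arguments": {"targets": [[1, -14, 44, 0, -8], [1, -28, 88, 0, -16], [1, -42, 132, 0, -24], [1, -56, 176, 0, -32], [1, -70, 220, 0, -40], [1, -76, 238, 0, -48], [1, -79, 244, 0, -56], [1, -79, 244, 0, -64], [1, -79, 244, 0, -74], [1, -79, 244, 0, -74], [1, -79, 244, 0, -74]]}}

```text
clock: 34.95
position: [546.2, 308.3, 119.9]
ee_rot: [-0.677, 0.736, 0.0, -0.0]
contact_force: [-1.1, -0.8, -0.5]
gripper_width: 28.2
grasp_force: 60.8
```

```bash
python3 -c "
from h import *
go(549.8,310.5,13.5,265.2)"
```

```text
shift [ -2.6  -3.5 106.4] roll 0.0 cur phi 265.2 j1 44.0 j6 -49.0 pos [546.2 308.3 119.9] t 35.0 w 28.2
```

Request:
{"name": "drive_tool", "arguments": {"targets": [[1, -3, -3, 45, 0], [1, -3, -3, 80, 0], [1, -3, -3, 98, 0], [1, -3, -3, 106, 0], [1, -3, -3, 106, 0], [1, -3, -3, 106, 0], [0.05, -3, -3, 106, 0], [0.05, -3, -3, 106, 0], [0.05, -3, -3, 106, 0], [0.05, -3, -3, 106, 0], [0.05, -3, -3, 55, 0], [0.05, -3, -3, 0, 0]]}}

```text
clock: 36.15
position: [548.8, 310.4, 113.2]
ee_rot: [-0.678, 0.735, -0.0, -0.003]
contact_force: [0.5, 1.0, 1.0]
gripper_width: 40.1
grasp_force: 0.0
```

```bash
python3 -c "
from h import *
a=np.radians(174);P=(532.5+75*np.cos(a),-21.5+75*np.sin(a));print(P)
go(*P,115,173)"
```

```text
(np.float64(457.9108578473795), np.float64(-13.66036525492597))
shift [ 3.303e+02  6.450e+01 -1.000e-01] roll 92.4 cur phi 265.4 j1 44.0 j6 -49.0 pos [548.8 310.4 113.2] t 36.1 w 40.1
```

Request:
{"name": "drive_tool", "arguments": {"targets": [[-0.15, 40, 8, 0, 8], [-0.15, 80, 16, 0, 16], [-0.15, 120, 24, 2, 24], [-0.15, 160, 31, 4, 32], [-0.15, 200, 39, 6, 40], [-0.15, 240, 47, 6, 48], [-0.15, 280, 55, 6, 56], [-0.15, 320, 63, 6, 64], [-0.15, 330, 65, 6, 72], [-0.15, 330, 65, 6, 80], [-0.15, 330, 65, 6, 92], [-0.15, 330, 65, 6, 92]]}}

```text
clock: 37.35
position: [458.4, -12.7, 108.3]
ee_rot: [0.06, 0.998, 0.0, 0.0]
contact_force: [-0.3, -0.4, 0.7]
gripper_width: 49.3
grasp_force: 0.0
```

```bash
python3 - <<'E'
from h import *
go(458,-14,39,173); near(458,-14,50,'pics/w15.png',50)
E
```

```text
shift [ 0.2 -1.3 69.3] roll 0.1 cur phi 173.1 j1 19.0 j6 -116.0 pos [458.4 -12.7 108.3] t 37.4 w 49.3
expect 315.0 215.0
164 104  75  74  73  71  74  72  70  72  73  72  73  74  72  72  74  72  72  85 100
169  96  76  74  72  71  73  72  73  78  81  80  79  77  77  75  73  73  73  73  74
174  72  73  74  76  85  92 102 112 120 125 125 124 122 121 117 114 101  87  79  75
179  71  80 102 122 125 121 120 120 119 118 119 116 116 116 114 114 114 127 123 119
184 118 127 130 131 148 114 114 114 114 115 115 121 144 161 152 155 115 128 130 153
189 197 189 145 147 201 178 193 188 138 130 125 128 172 201 205 204 141 129 169 193
194 205 205 192 167 203 183 205 161 128  93  53  56 102 135 186 204 154 169 194 204
199 205 204 205 205 202 185 203 113  58  50  61  71  53  61 153 203 189 204 205 205
204 204 205 204 205 199 182 187  60  92 119 145 155 124  83  85 203 191 204 205 205
209 205 205 205 205 204 177 193 139 146 162 166 155 146 144 156 202 194 205 205 204
214 204 204 204 204 204 186 193 161 155 173 178 163 172 165 144 202 194 205 205 205
219 204 204 204 204 203 188 195 130 161 170 175 166 172 161 134 197 187 204 205 205
224 204 205 205 205 202 185 198 129 135 169 166 174 183 163 138 201 191 203 205 205
229 204 204 205 204 204 183 196 140 149 155 168 143 160 140 154 194 190 204 205 205
234 204 205 204 204 204 186 147 133 137 130 164 149 130 144 133 140 188 205 205 204
239 159 161 203 204 205 200 200 200 201 190 160 163 194 203 203 203 203 204 204 205
244  58  46 200 204 204 205 204 205 205 204 204 205 205 204 204 204 204 204 204 204
249  36  38 198 204 204 204 204 204 204 204 204 204 205 205 204 204 204 204 204 204
254  23  33 197 204 204 204 204 204 204 204 204 204 204 204 204 204 204 204 204 203
259  20  28 194 203 203 204 204 204 204 204 204 204 204 204 204 205 204 204 204 204
cols from 265
```

Request:
{"name": "drive_tool", "arguments": {"targets": [[-0.15, -3, 1, 40, 0], [-0.15, -3, 1, 62, 0], [-0.15, -3, 1, 69, 0], [-0.15, -3, 1, 69, 0], [1, -3, 1, 69, 0], [1, -3, 1, 69, 0], [1, -3, 1, 69, 0], [1, -3, 1, 69, 0], [1, -3, 1, 69, 0], [1, -3, 1, 30, 0], [1, -3, 1, -15, 0], [1, -3, 1, -15, 0]]}}

```text
clock: 38.6
position: [465.6, -10.8, 129.1]
ee_rot: [0.057, 0.998, 0.002, 0.007]
contact_force: [1.5, 0.4, 0.7]
gripper_width: 28.2
grasp_force: 59.3
```

```bash
python3 -c "
from h import *
go(546,270,118,265.2)"
```

```text
shift [-47.9 288.1  13. ] roll -91.7 cur phi 173.5 j1 19.0 j6 -115.0 pos [465.6 -10.8 129.1] t 38.6 w 28.2
```

Request:
{"name": "drive_tool", "arguments": {"targets": [[1, -8, 44, 0, -8], [1, -16, 88, 0, -16], [1, -24, 132, 2, -24], [1, -32, 176, 4, -32], [1, -40, 220, 5, -40], [1, -47, 260, 5, -48], [1, -52, 288, 5, -56], [1, -52, 288, 5, -64], [1, -52, 288, 5, -72], [1, -52, 288, 5, -80], [1, -52, 288, 5, -92], [1, -52, 288, 5, -92]]}}

```text
clock: 39.8
position: [546.0, 268.3, 117.9]
ee_rot: [-0.68, 0.734, 0.0, -0.0]
contact_force: [0.2, 0.5, -0.4]
gripper_width: 28.4
grasp_force: 59.3
```

```bash
python3 -c "
from h import *
go(546.5,270.5,13.5,265.2)"
```

```text
shift [ -2.2  -0.4 104.4] roll 0.4 cur phi 265.6 j1 41.0 j6 -46.0 pos [546.  268.3 117.9] t 39.8 w 28.4
```

Request:
{"name": "drive_tool", "arguments": {"targets": [[1, -2, 0, 45, 0], [1, -2, 0, 80, 0], [1, -2, 0, 97, 0], [1, -2, 0, 104, 0], [1, -2, 0, 104, 0], [1, -2, 0, 104, 0], [0.05, -2, 0, 104, 0], [0.05, -2, 0, 104, 0], [0.05, -2, 0, 104, 0], [0.05, -2, 0, 104, 0], [0.05, -2, 0, 55, 0], [0.05, -2, 0, 0, 0]]}}

```text
clock: 41.0
position: [545.5, 269.4, 112.5]
ee_rot: [-0.678, 0.735, 0.0, -0.003]
contact_force: [1.2, 1.2, -0.1]
gripper_width: 40.2
grasp_force: 0.0
```

```bash
python3 -c "
from h import *
a=np.radians(246);P=(532.5+75*np.cos(a),-21.5+75*np.sin(a));print(P)
go(*P,115,245)"
```

```text
(np.float64(501.994751769315), np.float64(-90.01590932319507))
shift [361.8  14.5  -1.1] roll 20.4 cur phi 265.4 j1 42.0 j6 -46.0 pos [545.5 269.4 112.5] t 41.0 w 40.2
```

Request:
{"name": "drive_tool", "arguments": {"targets": [[-0.15, 40, 2, 0, 8], [-0.15, 80, 4, 0, 16], [-0.15, 120, 5, 0, 20], [-0.15, 160, 7, 0, 20], [-0.15, 200, 9, 0, 20], [-0.15, 240, 11, 2, 20], [-0.15, 280, 13, 4, 20], [-0.15, 320, 14, 4, 20], [-0.15, 350, 15, 4, 20], [-0.15, 362, 15, 4, 20], [-0.15, 362, 15, 4, 20], [-0.15, 362, 15, 4, 20]]}}

```text
clock: 42.2
position: [502.7, -88.9, 109.4]
ee_rot: [-0.54, 0.842, -0.0, 0.0]
contact_force: [0.8, -0.1, -0.4]
gripper_width: 48.6
grasp_force: 0.0
```

```bash
python3 - <<'E'
from h import *
go(502,-90,41,245); near(502,-90,54,'pics/w16.png',50)
E
```

```text
shift [ 1.3  0.2 68.4] roll 0.4 cur phi 245.4 j1 8.0 j6 -33.0 pos [502.7 -88.9 109.4] t 42.2 w 48.6
expect 318.0 213.0
163 124 125 124 113  94  90  76  79  80  80  79  80  79  79  79  77  77  78  76  76
168 121 109  86  80  85  96 107 117 128 133 119 119 117 106  96  87  83  81  78  77
173  88 101 134 148 132 136 137 141 139 137 135 136 135 135 134 132 129 121 102  84
178 198 213 216 159 112 113 113 114 114 114 114 115 115 116 115 114 138 138 138 133
183 217 217 216 176 123 138 137 137 137 138 137 138 138 139 138 117 137 139 139 139
188 216 216 217 181 120 139 138  76  69  70  75  74  80 130 139 119 137 138 139 139
193 216 216 216 192 119 139 133  58  55  54  54  54  53 113 138 117 137 139 139 138
198 216 216 216 193 117 140 129  71  70  71  70  71  70 110 138 116 137 139 139 138
203 217 216 216 210 175 206 189  72  71  71  71  71  71 111 157 125 137 139 138 139
208 216 216 216 216 177 211 196  72  70  71  71  71  70 113 186 156 148 139 138 139
213 216 216 216 216 182 211 195  71  70  70  71  71  71 164 212 194 211 185 154 140
218 216 217 216 216 189 213 193  78 100 100 105 107 100 184 215 190 214 216 215 206
223 216 216 216 216 189 211 199 127 128 127 126 125 123 198 216 188 210 216 216 216
228 216 217 216 216 188 177 179 182 178 175 175 163 160 170 172 184 211 216 216 215
233 216 216 216 216 202 196 197 196 197 196 197 197 196 196 197 202 215 216 216 215
238 196 213 216 216 216 215 216 216 216 216 216 216 216 216 215 216 215 215 216 215
243  37 180 216 216 216 216 216 216 216 216 216 216 216 216 215 216 215 215 216 211
248  21 167 216 216 216 216 216 216 216 216 216 216 216 215 215 215 215 215 216 208
253  20 160 216 215 216 216 216 216 216 216 216 216 216 215 215 215 215 215 215 207
258  17 153 216 216 216 215 215 216 216 216 216 216 216 215 216 215 215 215 215 205
cols from 268
```

Request:
{"name": "drive_tool", "arguments": {"targets": [[-0.15, 4, -1, 40, 0], [-0.15, 4, -1, 60, 0], [-0.15, 4, -1, 70, 0], [-0.15, 4, -1, 70, 0], [1, 4, -1, 70, 0], [1, 4, -1, 70, 0], [1, 4, -1, 70, 0], [1, 4, -1, 70, 0], [1, 4, -1, 70, 0], [1, 4, -1, 30, 0], [1, 4, -1, -15, 0], [1, 4, -1, -15, 0]]}}

```text
clock: 43.45
position: [505.8, -93.4, 130.4]
ee_rot: [-0.541, 0.841, -0.004, 0.006]
contact_force: [0.9, 0.4, -0.2]
gripper_width: 22.6
grasp_force: 59.0
```

```bash
python3 -c "
from h import *
go(438,321,120,265)"
```

```text
shift [-348.8  233.9    9.5] roll -19.5 cur phi 245.5 j1 8.0 j6 -32.0 pos [505.8 -93.4 130.4] t 43.5 w 22.6
```

Request:
{"name": "drive_tool", "arguments": {"targets": [[1, -35, 23, 0, -5], [1, -70, 47, 0, -10], [1, -105, 70, 0, -15], [1, -140, 94, 0, -20], [1, -175, 117, 0, -20], [1, -210, 141, 0, -20], [1, -245, 164, 0, -20], [1, -280, 187, 0, -20], [1, -315, 211, 0, -20], [1, -349, 234, 0, -20], [1, -349, 234, 0, -20], [1, -349, 234, 0, -20]]}}

```text
clock: 44.65
position: [433.5, 321.7, 123.7]
ee_rot: [-0.679, 0.734, 0.0, -0.001]
contact_force: [0.3, -1.0, -0.3]
gripper_width: 22.3
grasp_force: 59.0
```

```bash
python3 -c "
from h import *
go(438,321,14.5,265)"
```

```text
shift [  0.3  -4.6 109.2] roll 0.5 cur phi 265.5 j1 54.0 j6 -58.0 pos [433.5 321.7 123.7] t 44.6 w 22.3
```

Request:
{"name": "drive_tool", "arguments": {"targets": [[1, 0, -4, 45, 0], [1, 0, -4, 80, 0], [1, 0, -4, 100, 0], [1, 0, -4, 109, 0], [1, 0, -4, 109, 0], [1, 0, -4, 109, 0], [0, 0, -4, 109, 0], [0, 0, -4, 109, 0], [0, 0, -4, 109, 0], [0, 0, -4, 109, 0], [0, 0, -4, 60, 0], [0, 0, -4, 0, 0]]}}

```text
clock: 45.85
position: [437.4, 320.0, 113.5]
ee_rot: [-0.678, 0.735, -0.001, -0.003]
contact_force: [0.8, 1.1, 0.4]
gripper_width: 42.6
grasp_force: 0.0
```

```bash
python3 -c "
from h import *
go(490,120,230,265)"
```

```text
shift [ 195.7  -68.1 -115.8] roll 0.4 cur phi 265.4 j1 53.0 j6 -58.0 pos [437.4 320.  113.5] t 45.9 w 42.6
```

Request:
{"name": "drive_tool", "arguments": {"targets": [[0, 0, 0, -40, 0], [0, 30, -30, -80, 0], [0, 65, -58, -110, 0], [0, 65, -58, -110, 0], [0, 65, -58, -110, 0], [0, 65, -58, -110, 0]]}}

```text
clock: 46.45
position: [489.9, 251.5, 222.9]
ee_rot: [-0.678, 0.735, 0.0, -0.001]
contact_force: [-0.1, -0.3, -0.2]
gripper_width: 42.6
grasp_force: 0.0
```

```bash
python3 - <<'E'
from h import *
go(0,0,0)
c=cam('wrist'); im=arm.get_image('wrist'); cv2.imwrite('pics/w17.png',im)
tr={'zinc':np.array([ray(c,0,0,13)])}
g=cv2.GaussianBlur(cv2.cvtColor(im,cv2.COLOR_BGR2GRAY),(3,3),0); hsv=cv2.cvtColor(im,cv2.COLOR_BGR2HSV)
for n,C,hx,hy in [('zinc',(550,311),35,65),('birch',(438,321),55,55)]:
    ax=np.array([.9965,-.084]); ay=np.array([.084,.9965])
    q=np.array([proj(c,(*(np.array(C)+sx*hx*ax+sy*hy*ay),6)) for sx,sy in [(-1,-1),(1,-1),(1,1),(-1,1)]])
    M=np.zeros(g.shape,np.uint8); cv2.fillConvexPoly(M,q.round().astype(int),255)
    print(n,q.round(0).tolist(),'median',np.median(g[M>0]))
    d=((hsv[...,1]<60) if n=='birch' else (g<0.75*np.median(g[M>0])))&(M>0)
    for k in cv2.findContours(cv2.morphologyEx(d.astype(np.uint8)*255,cv2.MORPH_OPEN,np.ones((4,4))),0,2)[0]:
        if cv2.contourArea(k)>80:
            x,y,w,h=cv2.boundingRect(k); print(cv2.contourArea(k),x,y,w,h,ray(c,x+w/2,y+h/2,18).round(0))
x0,y0=int(q[:,0].min())-130,120
print('x0',x0)
for r in range(90,290,6): print(r,' '.join('%3d'%k for k in g[r,250:350:5]))
E
```

```text
shift [290.  467.5 224.3] roll 0 cur phi 265.4 j1 44.0 j6 -49.0 pos [489.9 251.5 222.9] t 46.5 w 42.6
zinc [[302.0, 168.0], [246.0, 168.0], [253.0, 261.0], [304.0, 261.0]] median 174.0
684.5 253 232 39 31 [558. 349.  18.]
146.0 273 206 19 19 [540. 306.  18.]
127.0 274 178 17 19 [536. 269.  18.]
birch [[408.0, 177.0], [320.0, 176.0], [320.0, 255.0], [400.0, 255.0]] median 169.0
203.0 363 241 21 16 [426. 362.  18.]
378.0 356 211 20 22 [435. 323.  18.]
x0 190
90 125 130 129 131 130 125 127 127 128 129 137 137 153 171 166 148 121 127 123 124
96 126 134 139 153 162 168 174 176 175 175 169 161 144 134 123 123 125 128 120 119
102 175 170 163 152 144 133 128 125 127 123 126 126 127 128 127 123 126 126 123 128
108 125 126 126 130 126 125 129 127 127 127 127 125 127 126 127 129 128 131 125 130
114 126 127 130 127 126 124 128 129 126 125 126 129 131 131 124 127 127 125 124 124
120 124 125 125 128 129 127 123 122 129 124 125 126 126 125 122 127 128 127 123 125
126 124 124 121 124 127 129 123 123 124 128 128 129 128 129 123 126 128 126 125 134
132 125 125 126 120 124 127 129 124 123 127 130 126 1
[... 1514 characters left out ...]
  61 150 178 175 176 175 171
246 148 186 180  78  73  23 134 128 122 197 196 172  37  69 143 178 173 176 173 172
252  91  24  69  77  50  20 136 127 191 196 195 171  38  69 150 176 172 174 171 172
258  30  38  78  76  26  22 122 187 191 193 194 170  37  69 139 124 125 126 126 126
264  29  68  77  64  20  22 102 131 131 131 132 168  39  39  40  39  41  41  40  40
270  37  76  77  37  21  21  40  49  49  50  49  48  43  43  42  42  44  43  42  40
276  45  87  97  28  18  21 113 130 129 131 126 129 128 127 126 125 129 126 130 131
282  25  27  92  32  20  29 127 130 129 130 127 127 128 127 131 130 127 128 129 128
288  27  27  24  30  24  54 131 127 126 129 128 131 125 132 131 130 129 130 127 126
```

```bash
python3 - <<'E'
from h import *
c=cam('top'); im=arm.get_image('top'); g=cv2.cvtColor(im,cv2.COLOR_BGR2GRAY); cv2.imwrite('pics/top_end.png',im)
u,v=proj(c,(593,-80,72)).astype(int); print(u,v)
m=(g[v-20:v+20,u-20:u+20]<60).astype(np.uint8); n,l,s,ce=cv2.connectedComponentsWithStats(m)
for i in range(1,n): print(s[i],ray(c,ce[i][0]+u-20,ce[i][1]+v-20,70).round(0))
b=im[145:225,392:460]; print('bin greys',(cv2.cvtColor(b,cv2.COLOR_BGR2HSV)[...,1]<40)[10:-10,12:-12].sum())
E
```

```text
345 165
[18 16  6  8 34] [596. -80.  70.]
bin greys 0
```

```bash
python3 -c "
from bench import arm
print(arm.job_done())"
```

```text
the job is handed in; nothing more can be done
None
```

I loaded all four pieces into the wheel, turned it anticlockwise about 393° to its end stop, then unloaded the cube to the birch tray and the three hexes to the zinc tray, and handed the job in at about 46 s (no verdict was returned).

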